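Photograph the dominoes on the sloped tray

ROBOT

A 6-joint arm with a two-finger parallel gripper is mounted at the origin on the work surface. World frame = base frame: x ahead of the robot, y to its left, z up, the work surface at z = 0. Lengths are in m, angles in rad, forces in N, time in s.
With the tool pointing down it reaches from about 0.35 to 0.925 m from the base axis. Payload 6.4 kg.
Tool frame: the origin (TCP) lies at the very end of the fingers, on their centre line; the grasp point (between the pads) lies 19 mm behind it; z points along the fingers, y is the line along which they close (so a half turn about z gives the same grasp; the last joint's range is limited). The gripper opens to 94 mm and grips with 3 to 60 N. Pads are 16 mm wide; open, the fingers measure 119 mm over their backs; the gripper's body (75 mm by 177 mm) begins 78 mm behind the grasp point.
Start: joints at [-1.47, 0.245, 1.558, -0, 1.339, -0.174], TCP at [0.176, -0.626, 0.205] pointing down, gripper open.
Joint ranges: [-3.13, 3.13], [-1.02, 2.26], [0.13, 2.54], [-0.95, 4.09], [0.21, 2.88], [-2.74, 2.74]. Speed limits (rad/s): [2.57, 2.57, 3.14, 3.14, 3.14, 3.14].

INTERFACE

Orientations are given as a 3x3 rotation matrix whose columns are the frame's x, y, z axes.
In Python, from bench import observe, capture, sign_off gives the robot as it stands. The module is installed in compiled form; this text tells all that it offers.
- The arm moves only by the tool apply_moves, never from a script. Its argument "moves" is a list of rows, each an object of numbers: "ax", "ay", "az": the turn, a rotation vector about the world's x, y, z in degrees; "tx", "ty", "tz": the shift along the world's x, y, z in mm; "jaw": the opening, from 0 (shut) to 1 (fully open). A call has 1 to 12 rows; each row is the pose to reach, as a shift and turn from the pose commanded when the call began; what a row does not reach only later rows make up. A row lasts 1/10 s, in which the tool goes at most 50 mm and 8.59 degrees, less where a joint would pass 70% of its speed; a pose out of reach is approached as far as the arm can. A call with a gripper value outside its range is refused whole. The fingers move at their own pace and stop on an object; the grip force is fixed at half the most. Time passes only in rows, so rows that repeat a pose let the fingers close. It gives the time, the measured TCP pose, the force, the opening and the grip force at its end, in the units of the state.
- observe(): the state, without advancing time (a new reading comes with each control period).
- capture(name): name is "scene" or "top" or "wrist"; returns a dict with "pixels" (420x560x3 uint8, blue, green, red), "z_map" (420x560 float32, m along the optical axis (not along the pixel's ray), 0 where there is no reading), "fx", "fy", "cx", "cy" (pixels), "k1" (the pictures are not rectified: a ray, as slopes to the right and down, at radius r is drawn at 1 + k1 r^2 times it, then the intrinsics apply), "R" (3x3) and "t" (3): a world point X has camera coordinates R X + t. Camera axes: x right, y down, z forward; pixel columns grow to the right and rows downward; lengths in m; the calibration is good to about 2 mm. A picture is of the moment at which its call begins.
- sign_off(): hands the job in; it is judged then, once.
The state is a dict: "clock": time; "joint_positions": joint angles; "joint_vel": joint speeds; "joint_efforts": joint torques, N m; "tool_pos": TCP position; "eef_rot": TCP orientation; "force": force on the tool from outside, world axes, zero at the start; "wrist_torque": the same for the moment, N m; "grip_width": finger opening in m; "finger_force": force on a finger pad.
Only numpy, scipy, OpenCV 4.12 (cv2) and the standard library are available. Lean on these libraries where they do the work, as an engineer would, in place of code of your own. Each camera call takes 0.05 s, during which the arm holds its last target. There are 200 camera calls.

TASK

Get these dominoes photographed for the sale listing: clear the empty glass out of the shot by standing it on the bamboo coaster, and lay every red domino face up on the sloped tray, lengthwise down the slope, and slide each one down until it rests against the stop at the low edge. Once the shot is set, press the camera's red shutter button to its halfway stop, hold it there for a good second while it focuses, press it fully down to take the picture, and let it spring back up. Leave everything else on the table, and the dominoes in the tray, in place.

Things in the scene. Friction and masses are not known exactly. Their poses are not given: they have to be found in the camera images.
- domino1 (a point): red acrylic domino with white pips, 56 x 28 x 12 mm, 24 g; some of the six may be absent. The point is its centre, half-way up; x runs along its 56 mm length, y across its 28 mm width, z out of the pipped face (up at the start)
- domino2 (a point): red acrylic domino with white pips, 56 x 28 x 12 mm, 24 g; some of the six may be absent. The point is its centre, half-way up; x runs along its 56 mm length, y across its 28 mm width, z out of the pipped face (up at the start)
- domino3 (a point): red acrylic domino with white pips, 56 x 28 x 12 mm, 24 g; some of the six may be absent. The point is its centre, half-way up; x runs along its 56 mm length, y across its 28 mm width, z out of the pipped face (up at the start)
- domino4 (a point): red acrylic domino with white pips, 56 x 28 x 12 mm, 24 g; some of the six may be absent. The point is its centre, half-way up; x runs along its 56 mm length, y across its 28 mm width, z out of the pipped face (up at the start)
- domino5 (a point): red acrylic domino with white pips, 56 x 28 x 12 mm, 24 g; some of the six may be absent. The point is its centre, half-way up; x runs along its 56 mm length, y across its 28 mm width, z out of the pipped face (up at the start)
- domino6 (a point): red acrylic domino with white pips, 56 x 28 x 12 mm, 24 g; some of the six may be absent. The point is its centre, half-way up; x runs along its 56 mm length, y across its 28 mm width, z out of the pipped face (up at the start)
- tray_stop (a point): sloped bamboo tray with grey felt, fixed. The point is on the felt at the middle of the stop's inner face (stop: raised ledge along the low edge, 10 mm high, 7 thick), 15.5 mm above the table. x runs up the slope (17 degrees), y across, z square to the felt. Felt: 180 mm up the slope, y -120 to 120, side walls 10 mm high, 6 thick, top edge open. Friction holds dominoes on it: they must be pushed down
- tray: the same tray's base: origin at table height under the middle of the tray, x level towards its high edge (68 mm above the table), y across, z up; the whole measures 180 x 252 mm in plan
- tumbler (a point): empty clear glass tumbler, straight sided, 58 mm diameter, 92 mm high, 220 g, standing between the lens and the tray at the start. The point is its centre, 46 mm above its foot; z is its axis, upward
- coaster_top (a point): round bamboo coaster, 100 mm diameter, 8 mm thick, fixed. The point is the centre of its top face; z up
- shutter_top (a point): centre of the top face of the red shutter button, a disc 16 mm across on the black camera's hand grip, about 147 mm above the table when up; it stands 12 mm proud of its collar and is pressed straight down. x is the way the lens looks, y to the camera's left, z up
- camera: black camera fixed on a mini tripod, lens towards the tray; origin on the table under the tripod, x the way the lens looks, y left, z up. Camera body 36 x 116 mm in plan, its top 136 mm up; lens reaches x = 67 mm; viewfinder hump (34 x 36 mm at y = 10 mm) 148 mm, its highest part, as high as the button
- focus (a joint): first stage of the shutter button, m: 0 up, 0.003 at the halfway stop. Spring 0.6 N at first, 1.5 N at the halfway stop
- release (a joint): second stage of the shutter button, m: 0 until the halfway stop is overcome, 0.003 fully down. It starts to yield at 5.5 N and is fully down at 7.3 N, so about 3 N rests on the halfway stop; both stages spring back
- mug: blue ceramic mug, 80 mm diameter, 92 mm high, handle towards its y; origin under its centre. Bystander
- bell: chrome desk bell on a black foot, 84 mm diameter, 58 mm high, origin under its centre. Bystander
- lenscap: black lens cap lying flat, 62 mm diameter, 10 mm thick, origin under its centre. Bystander
- succulent: small terracotta pot with a green succulent, 80 mm diameter, about 110 mm high, origin under its centre. Bystander
- case: blue spectacle case, 60 x 160 (y) x 45 mm, origin under its centre. Bystander

How it is judged:
By the outcome, as a careful person would: the job done as asked, in the order asked, and still so for the second after the job is handed in, with the robot touching nothing.
Of dom1, dom2, dom3, dom4, dom5, dom6 only 4 to 6 are there at a start; the rules pass over those that are not, and their reading is None.
At some moment in a run one of dom1, dom2, dom3, dom4, dom5, dom6 may be knocked a few centimetres aside while the robot is not near it.
Once in a run the grip may slacken for a moment while it holds something.
It also fails if it takes over 210 s, if anything falls off the work surface, if the arm or the gripper's body presses on something with over 40 N, if the wrist force passes 120 N, or if a joint passes its speed limit or range.

## Working session

There is one attempt and no reset: what is moved stays moved. The work goes in short steps, Python scripts to look and compute and a tool call to move; the robot and the scene stay as the last step left them, time stands still between calls to the robot, and variables do not carry over. Pictures are saved under pics/ and viewed, at most 14 in all, crops included, and the job is handed in when it is done.

Besides the shell and the picture viewer there is one more tool, called by a JSON object that holds its "method" and its "body", one argument or row to a line. apply_moves: Moves the arm, as the interface text tells. Its arguments: {"type":"object","properties":{"moves":{"type":"array","items":{"type":"object","properties":{"ax":{"type":"number"},"ay":{"type":"number"},"az":{"type":"number"},"tx":{"type":"number"},"ty":{"type":"number"},"tz":{"type":"number"},"jaw":{"type":"number"}}}}},"required":["moves"]}

```bash
mkdir -p pics; cat > h.py <<'E'
import numpy as np, cv2
from bench import observe, capture, sign_off
def rays(c):
    v,u=np.mgrid[0:420,0:560]
    x=(u-c['cx'])/c['fx'];y=(v-c['cy'])/c['fy']
    X,Y=x.copy(),y.copy()
    for _ in range(8):
        s=1+c['k1']*(X*X+Y*Y);X=x/s;Y=y/s
    return X,Y
def world(c):
    X,Y=rays(c);z=c['z_map'].astype(float)
    P=np.stack([X*z,Y*z,z],-1)
    W=(P-np.array(c['t']))@np.array(c['R'])
    W[z<=0]=np.nan
    return W
def save(c,n,k=1.0,crop=None):
    p=c['pixels']
    if crop: p=p[crop[0]:crop[1],crop[2]:crop[3]]
    cv2.imwrite('pics/'+n+'.png',cv2.resize(p,None,fx=k,fy=k,interpolation=cv2.INTER_CUBIC))
E
python3 - <<'E'
from h import *
for n in ('scene','top'):
    c=capture(n);save(c,n+'0',1.4);np.savez(n+'0.npz',**c)
    print(n,c['fx'],c['k1'],-np.array(c['R']).T@c['t'],np.array(c['R']).round(2).tolist())
print(observe())
E
```

```text
scene 455.3697932733486 0.021436755023891987 [1.28099732 0.18800624 0.81481757] [[-0.24, 0.97, -0.01], [0.65, 0.15, -0.74], [-0.72, -0.19, -0.67]]
top 444.7712215540103 0.03465543394768929 [0.40592641 0.01628297 1.23869525] [[-0.01, -1.0, 0.03], [-0.99, 0.01, -0.13], [0.13, -0.03, -0.99]]
{'clock': 0.1, 'joint_positions': array([-1.47008737e+00,  2.45744860e-01,  1.55886496e+00, -1.08478820e-05,
        1.33868526e+00, -1.74098201e-01]), 'joint_vel': array([-7.89572913e-05, -4.48399099e-04, -1.49871696e-03,  6.82958488e-04,
        3.53604515e-04,  4.19187386e-04]), 'joint_efforts': array([ 3.06710808e-04, -4.16915917e+01, -3.15525877e+01,  6.87070610e-02,
        3.10386450e-02, -5.22601226e-05]), 'tool_pos': array([ 0.17633486, -0.62507551,  0.20446974]), 'eef_rot': array([[ 9.62476890e-01,  2.71363598e-01, -1.81663964e-04],
       [ 2.71363510e-01, -9.62475444e-01,  1.69274454e-03],
       [ 2.84502146e-04, -1.67852447e-03, -9.99998551e-01]]), 'force': array([ 0.5895571 , -0.66403847,  0.22768822]), 'wrist_torque': array([0.00015407, 0.05971938, 0.0121451 ]), 'finger_force': 0.0, 'grip_width': 0.09440770505695396}
```

View pics/top0.png

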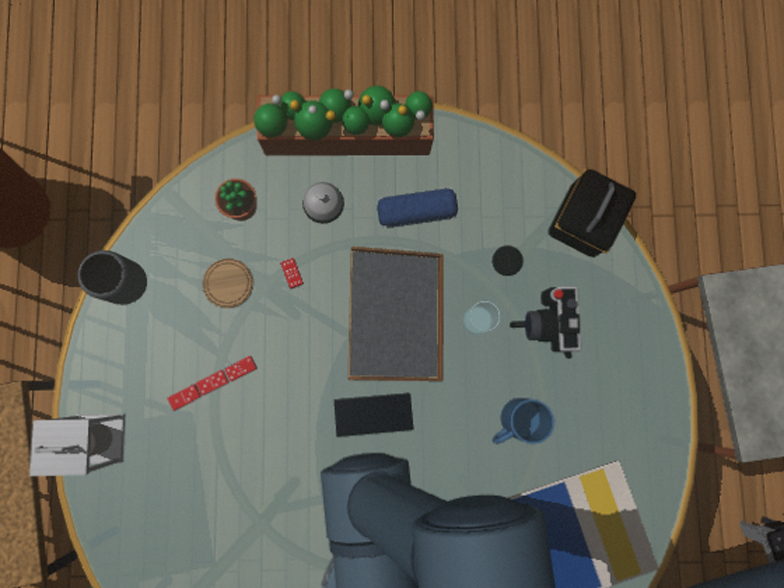

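View pics/scene0.png

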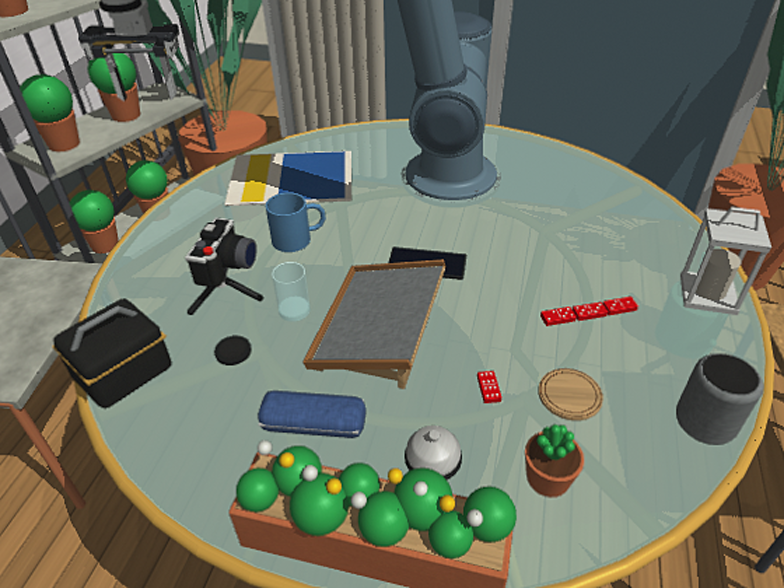

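The four dominoes are at top(291,273) and in a row of three touching end to end at top(170–255,385). The tray is at (397,314) with its low edge to the right, the tumbler at (482,317), the coaster at (228,283) and the shutter at (559,294).

```bash
cat >> h.py <<'E'
def dominoes(c,zmin=-.02,zmax=.12,amin=25):
    W=world(c);p=c['pixels'].astype(int);b,g,r=p[...,0],p[...,1],p[...,2]
    m=((r>110)&(g<70)&(b<80)&(W[...,2]<zmax)&(W[...,2]>zmin)).astype(np.uint8)
    m=cv2.morphologyEx(m,cv2.MORPH_CLOSE,np.ones((5,5)))
    n,l,s,_=cv2.connectedComponentsWithStats(m);out=[]
    for i in range(1,n):
        if s[i,4]<amin: continue
        w=W[l==i];w=w[np.isfinite(w[:,0])]
        (cx,cy),(a,bb),an=cv2.minAreaRect((w[:,:2]*1000).astype(np.float32))
        if a<bb: a,bb,an=bb,a,an+90
        out.append((s[i,:4].tolist(),[round(cx,1),round(cy,1),round(float(np.median(w[:,2]))*1000,1)],(round(a,1),round(bb,1)),round(an,1)))
    return out
E
python3 - <<'E'
from h import *
for n in ('top','scene'):
    c=dict(np.load(n+'0.npz'));W=world(c)
    for d in dominoes(c,zmax=.17): print(n,d)
c=dict(np.load('top0.npz'));W=world(c)
def px(u,v): return (W[int(round(v/1.4)),int(round(u/1.4))]*1000).round(1)
for nm,u,v in [('coaster',228,283),('coasL',206,283),('coasR',250,283),('coasT',228,262),('coasB',228,304),('table',300,330),('trayhiM',354,314),('trayloM',436,316),('stop',440,316),('feltTL',358,256),('feltTR',434,260),('feltBL',356,374),('feltBR',434,374),('tumbler',482,317),('tumrim',482,302),('shutter',559,294),('hump',560,320),('lens',535,325),('black slab',373,414),('mug',528,421)]:
    print(nm,px(u,v))
# felt plane
v,u=np.mgrid[0:420,0:560]
m=(u>262)&(u<305)&(v>190)&(v<262);w=W[m];A=np.c_[w[:,:2],np.ones(len(w))]
co=np.linalg.lstsq(A,w[:,2],rcond=None)[0];print('felt',co,np.degrees(np.arctan(np.hypot(*co[:2]))),np.degrees(np.arctan2(co[1],co[0])))
E
```

```text
top ([201, 185, 15, 21], [614.8, 171.3, 11.3], (53.5, 26.5), 21.3)
top ([396, 207, 6, 6], [549.6, -319.1, 146.0], (13.4, 10.5), 135.9)
top ([120, 255, 63, 38], [401.0, 322.4, 10.8], (172.5, 26.7), 116.7)
scene ([145, 176, 7, 6], [549.6, -325.7, 147.5], (28.9, 11.1), 50.8)
scene ([387, 212, 68, 21], [400.5, 320.2, 11.5], (172.5, 39.9), 115.7)
scene ([341, 265, 17, 23], [618.0, 170.2, 12.3], (57.9, 27.3), 19.7)
scene ([397, 342, 13, 12], [785.5, 292.2, 34.5], (17.4, 8.0), 123.9)
scene ([165, 367, 196, 53], [949.1, 59.6, 55.2], (332.1, 9.2), 90.1)
coaster [596.  296.    6.7]
coasL [596.9 340.7   3.5]
coasR [595.3 251.6   8.7]
coasT [638.7 297.2   4.7]
coasB [554.  295.2   7.1]
table [ 5.002e+02  1.556e+02 -5.000e-01]
trayhiM [526.   45.6  62.4]
trayloM [ 523.  -113.1   19.5]
stop [ 522.5 -120.9   23.9]
feltTL [636.1  36.7  64.9]
feltTR [ 635.1 -113.    19.5]
feltBL [412.7  43.7  65.5]
feltBR [ 410.9 -108.    16.2]
tumbler [ 522.8 -206.    10.8]
tumrim [ 542.5 -194.2   81.2]
shutter [ 548.1 -319.6  148. ]
hump [ 500.9 -320.5  145.5]
lens [ 495.2 -279.5  130.1]
black slab [334.6  13.1  10.4]
mug [ 316.3 -290.7    3.2]
 ** On entry to DLASCL parameter number  4 had an illegal value
 ** On entry to DLASCL parameter number  4 had an illegal valueTraceback (most recent call last):
  File "<stdin>", line 12, in <module>
    x, resids, rank, s = _umath_linalg.lstsq(a, b, rcond,
                         ~~~~~~~~~~~~~~~~~~~^^^^^^^^^^^^^
                                             signature=signature)
                                             ^^^^^^^^^^^^^^^^^^^^
    raise LinAlgError("SVD did not converge in Linear Least Squares")
numpy.linalg.LinAlgError: SVD did not converge in Linear Least Squares
```

```bash
python3 - <<'E'
from h import *
c=dict(np.load('top0.npz'));W=world(c)
v,u=np.mgrid[0:420,0:560]
m=(u>262)&(u<305)&(v>190)&(v<262)&np.isfinite(W[...,0]);w=W[m];A=np.c_[w[:,:2],np.ones(len(w))]
co=np.linalg.lstsq(A,w[:,2],rcond=None)[0];print('felt',co,np.degrees(np.arctan(np.hypot(*co[:2]))),np.degrees(np.arctan2(co[1],co[0])))
# tray outline: points higher than 12mm near
mm=(W[...,0]>.36)&(W[...,0]<.70)&(W[...,1]>-.15)&(W[...,1]<.09)&(W[...,2]>.009)
n,l,s,_=cv2.connectedComponentsWithStats(mm.astype(np.uint8));i=1+s[1:,4].argmax()
print('tray',cv2.minAreaRect((W[l==i][:,:2]*1000).astype(np.float32)))
# circles fits
def circ(cond,nm):
    w=W[cond&np.isfinite(W[...,0])]*1000;print(nm,cv2.minEnclosingCircle(w[:,:2].astype(np.float32)),np.median(w[:,2]),len(w))
def near(x,y,r): return np.hypot(W[...,0]-x,W[...,1]-y)<r
for cc in (c,dict(np.load('scene0.npz'))):
    W=world(cc)
    circ(near(.596,.296,.075)&(W[...,2]>.0045),'coaster')
    circ(near(.53,-.2,.05)&(W[...,2]>.08)&(W[...,2]<.1),'rim')
    circ(near(.5315,-.2,.06)&(W[...,2]>.006),'tum all')
    mm=near(.5,-.32,.09)&(W[...,2]>.125);w=W[mm];print('cam',cv2.minAreaRect((w[:,:2]*1000).astype(np.float32)))
    p=cc['pixels'].astype(int);red=(p[...,2]>110)&(p[...,1]<70)&(p[...,0]<80)&near(.55,-.32,.03)&(W[...,2]>.14)
    print('button',(W[red].mean(0)*1000).round(1),red.sum())
E
```

```text
felt [0.00870692 0.30497107 0.0466449 ] 16.966703102640672 88.36465050853494
tray ((526.568359375, -35.779884338378906), (183.4957733154297, 252.20169067382812), 88.36683654785156)
coaster ((597.7128295898438, 295.2677917480469), 72.04093170166016) 7.3949063732366564 869
rim ((517.1361083984375, -196.91342163085938), 29.1552734375) 89.71612479138773 112
tum all ((509.4351501464844, -203.9512939453125), 39.05695724487305) 37.83167370590157 469
cam ((507.8469543457031, -314.4114685058594), (83.58673858642578, 116.28213500976562), 88.75897216796875)
button [ 549.8 -319.   145.8] 26
coaster ((596.7096557617188, 296.20452880859375), 72.55036163330078) 8.546362873258488 1300
rim ((519.406494140625, -197.94183349609375), 30.247053146362305) 88.2936877345623 232
tum all ((532.59130859375, -207.05023193359375), 45.56147384643555) 63.750837573273486 892
cam ((510.3709411621094, -316.181396484375), (116.95082092285156, 85.60285186767578), 0.3315954804420471)
button [ 554.7 -319.3  147.2] 30
```

{"method": "apply_moves", "body": {
  "moves": [
    {"tx": 342, "ty": 428, "tz": 20, "az": 10, "jaw": 0.9},
    {"tx": 342, "ty": 428, "tz": 20, "az": 10, "jaw": 0.9},
    {"tx": 342, "ty": 428, "tz": 20, "az": 10, "jaw": 0.9},
    {"tx": 342, "ty": 428, "tz": 20, "az": 10, "jaw": 0.9},
    {"tx": 342, "ty": 428, "tz": 20, "az": 10, "jaw": 0.9},
    {"tx": 342, "ty": 428, "tz": 20, "az": 10, "jaw": 0.9},
    {"tx": 342, "ty": 428, "tz": 20, "az": 10, "jaw": 0.9},
    {"tx": 342, "ty": 428, "tz": 20, "az": 10, "jaw": 0.9},
    {"tx": 342, "ty": 428, "tz": 20, "az": 10, "jaw": 0.9},
    {"tx": 342, "ty": 428, "tz": 20, "az": 10, "jaw": 0.9},
    {"tx": 342, "ty": 428, "tz": 20, "az": 10, "jaw": 0.9},
    {"tx": 342, "ty": 428, "tz": 20, "az": 10, "jaw": 0.9}
  ]
}}

```text
invalid input at $.moves[0]: expected keys ax, ay, az, tx, ty, tz, jaw
```

```bash
python3 - <<'E'
from h import *
c=capture('wrist');save(c,'w1',1.3)
W=world(c)
def near(x,y,r): return np.hypot(W[...,0]-x,W[...,1]-y)<r
m=near(.52,-.2,.045)&(W[...,2]>.08)&(W[...,2]<.1);w=W[m]*1000
print(m.sum(),cv2.minEnclosingCircle(w[:,:2].astype(np.float32)) if m.sum() else 0, np.median(w[:,2]))
print(-np.array(c['R']).T@c['t'],np.array(c['R']).round(2).tolist(),c['fx'])
o=observe();print(o['tool_pos'],o['eef_rot'].round(3).tolist(),o['joint_positions'].round(2))
E
```

```text
0 0 nan
[ 0.25487502 -0.60342525  0.38437545] [[0.27, -0.96, -0.0], [-0.92, -0.26, 0.28], [-0.27, -0.07, -0.96]] 303.1895981429154
[ 0.17631081 -0.62515547  0.2045936 ] [[0.962, 0.271, -0.0], [0.271, -0.962, 0.001], [0.0, -0.001, -1.0]] [-1.47  0.25  1.56 -0.    1.34 -0.17]
  return _methods._mean(a, axis=axis, dtype=dtype,
  ret = ret.dtype.type(ret / rcount)
```

{"method": "apply_moves", "body": {
  "moves": [
    {"ax": 0, "ay": 0, "az": 10, "tx": 342, "ty": 428, "tz": 20, "jaw": 0.9},
    {"ax": 0, "ay": 0, "az": 10, "tx": 342, "ty": 428, "tz": 20, "jaw": 0.9},
    {"ax": 0, "ay": 0, "az": 10, "tx": 342, "ty": 428, "tz": 20, "jaw": 0.9},
    {"ax": 0, "ay": 0, "az": 10, "tx": 342, "ty": 428, "tz": 20, "jaw": 0.9},
    {"ax": 0, "ay": 0, "az": 10, "tx": 342, "ty": 428, "tz": 20, "jaw": 0.9},
    {"ax": 0, "ay": 0, "az": 10, "tx": 342, "ty": 428, "tz": 20, "jaw": 0.9},
    {"ax": 0, "ay": 0, "az": 10, "tx": 342, "ty": 428, "tz": 20, "jaw": 0.9},
    {"ax": 0, "ay": 0, "az": 10, "tx": 342, "ty": 428, "tz": 20, "jaw": 0.9},
    {"ax": 0, "ay": 0, "az": 10, "tx": 342, "ty": 428, "tz": 20, "jaw": 0.9},
    {"ax": 0, "ay": 0, "az": 10, "tx": 342, "ty": 428, "tz": 20, "jaw": 0.9},
    {"ax": 0, "ay": 0, "az": 10, "tx": 342, "ty": 428, "tz": 20, "jaw": 0.9},
    {"ax": 0, "ay": 0, "az": 10, "tx": 342, "ty": 428, "tz": 20, "jaw": 0.9}
  ]
}}

```text
clock: 1.35
tool_pos: [0.5206, -0.1934, 0.2255]
eef_rot: [[0.898, 0.44, 0.001], [0.44, -0.898, 0.001], [0.001, -0.001, -1.0]]
force: [-1.1, -0.5, 0.4]
grip_width: 0.0844
finger_force: 0.0
```

```bash
python3 - <<'E'
from h import *
c=capture('wrist');save(c,'w1',1.3)
W=world(c)
def near(x,y,r): return np.hypot(W[...,0]-x,W[...,1]-y)<r
m=near(.52,-.2,.045)&(W[...,2]>.08)&(W[...,2]<.1);w=W[m]*1000
print(m.sum(),cv2.minEnclosingCircle(w[:,:2].astype(np.float32)) if m.sum() else 0)
print(-np.array(c['R']).T@c['t'],np.array(c['R']).round(2).tolist(),c['fx'])
o=observe();print(o['tool_pos'],o['eef_rot'].round(3).tolist(),o['joint_positions'].round(2))
E
```

```text
708 ((517.2395629882812, -197.45980834960938), 29.1053466796875)
[ 0.59378118 -0.15785949  0.40546078] [[0.44, -0.9, -0.0], [-0.86, -0.42, 0.28], [-0.25, -0.12, -0.96]] 303.1895981429154
[ 0.51937265 -0.19541418  0.22524982] [[0.899, 0.439, -0.0], [0.439, -0.899, 0.0], [-0.0, -0.0, -1.0]] [-0.56  0.01  1.78 -0.    1.35  0.55]
```

View pics/w1.png

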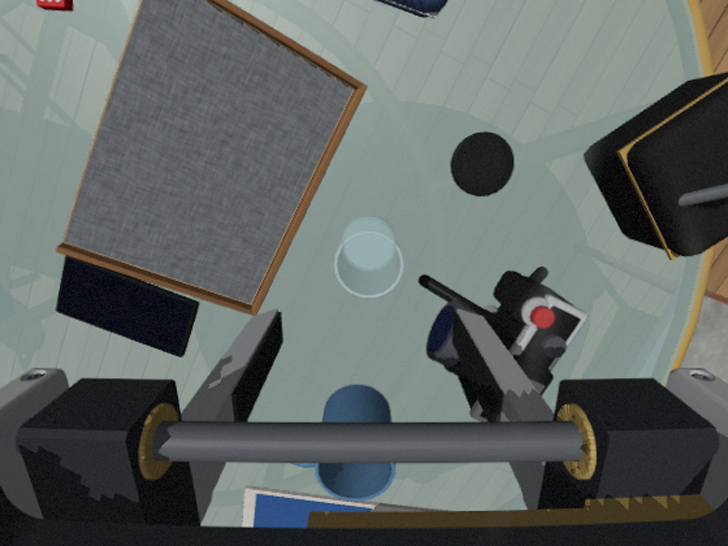

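The tumbler (368,263) lies directly under the tool and the lens is clear of the right finger.

{"method": "apply_moves", "body": {
  "moves": [
    {"ax": 0, "ay": 0, "az": 0, "tx": 0, "ty": 0, "tz": -50, "jaw": 0.9},
    {"ax": 0, "ay": 0, "az": 0, "tx": 0, "ty": 0, "tz": -100, "jaw": 0.9},
    {"ax": 0, "ay": 0, "az": 0, "tx": 0, "ty": 0, "tz": -140, "jaw": 0.9},
    {"ax": 0, "ay": 0, "az": 0, "tx": 0, "ty": 0, "tz": -165, "jaw": 0.9},
    {"ax": 0, "ay": 0, "az": 0, "tx": 0, "ty": 0, "tz": -172, "jaw": 0.9},
    {"ax": 0, "ay": 0, "az": 0, "tx": 0, "ty": 0, "tz": -172, "jaw": 0.9},
    {"ax": 0, "ay": 0, "az": 0, "tx": 0, "ty": 0, "tz": -172, "jaw": 0.5},
    {"ax": 0, "ay": 0, "az": 0, "tx": 0, "ty": 0, "tz": -172, "jaw": 0.5},
    {"ax": 0, "ay": 0, "az": 0, "tx": 0, "ty": 0, "tz": -172, "jaw": 0.5},
    {"ax": 0, "ay": 0, "az": 0, "tx": 0, "ty": 0, "tz": -172, "jaw": 0.5},
    {"ax": 0, "ay": 0, "az": 0, "tx": 0, "ty": 0, "tz": -172, "jaw": 0.5},
    {"ax": 0, "ay": 0, "az": 0, "tx": 0, "ty": 0, "tz": -172, "jaw": 0.5}
  ]
}}

```text
clock: 2.6
tool_pos: [0.5188, -0.1976, 0.0546]
eef_rot: [[0.901, 0.434, 0.001], [0.434, -0.901, -0.0], [0.0, 0.0, -1.0]]
force: [-2.2, 1.9, 5.9]
grip_width: 0.0577
finger_force: 30.0
```

{"method": "apply_moves", "body": {
  "moves": [
    {"ax": 0, "ay": 0, "az": 0, "tx": 0, "ty": 0, "tz": 15, "jaw": 0.5},
    {"ax": 0, "ay": 0, "az": 0, "tx": 0, "ty": 0, "tz": 27, "jaw": 0.5},
    {"ax": 0, "ay": 0, "az": 0, "tx": -30, "ty": 7, "tz": 27, "jaw": 0.5},
    {"ax": 0, "ay": 0, "az": 0, "tx": -70, "ty": 16, "tz": 27, "jaw": 0.5},
    {"ax": 0, "ay": 0, "az": 0, "tx": -110, "ty": 25, "tz": 27, "jaw": 0.5},
    {"ax": 0, "ay": 0, "az": 0, "tx": -142, "ty": 33, "tz": 27, "jaw": 0.5},
    {"ax": 0, "ay": 0, "az": 0, "tx": -158, "ty": 38, "tz": 27, "jaw": 0.5},
    {"ax": 0, "ay": 0, "az": 0, "tx": -158, "ty": 50, "tz": 27, "jaw": 0.5}
  ]
}}

```text
clock: 3.4
tool_pos: [0.3593, -0.1476, 0.0809]
eef_rot: [[0.902, 0.432, 0.001], [0.432, -0.902, -0.001], [0.0, 0.001, -1.0]]
force: [-0.3, -0.5, -2.3]
grip_width: 0.0578
finger_force: 30.0
```

{"method": "apply_moves", "body": {
  "moves": [
    {"ax": 0, "ay": 0, "az": 0, "tx": 0, "ty": 25, "tz": 0, "jaw": 0.5},
    {"ax": 0, "ay": 0, "az": 0, "tx": 0, "ty": 60, "tz": 0, "jaw": 0.5},
    {"ax": 0, "ay": 0, "az": 0, "tx": 0, "ty": 100, "tz": 0, "jaw": 0.5},
    {"ax": 0, "ay": 0, "az": 0, "tx": 0, "ty": 140, "tz": 0, "jaw": 0.5},
    {"ax": 0, "ay": 0, "az": 0, "tx": 0, "ty": 180, "tz": 0, "jaw": 0.5},
    {"ax": 0, "ay": 0, "az": 0, "tx": 0, "ty": 220, "tz": 0, "jaw": 0.5},
    {"ax": 0, "ay": 0, "az": 0, "tx": 0, "ty": 255, "tz": 0, "jaw": 0.5},
    {"ax": 0, "ay": 0, "az": 0, "tx": 25, "ty": 275, "tz": 0, "jaw": 0.5},
    {"ax": 0, "ay": 0, "az": 0, "tx": 55, "ty": 300, "tz": 0, "jaw": 0.5},
    {"ax": 0, "ay": 0, "az": 0, "tx": 90, "ty": 325, "tz": 0, "jaw": 0.5},
    {"ax": 0, "ay": 0, "az": 0, "tx": 120, "ty": 350, "tz": 0, "jaw": 0.5},
    {"ax": 0, "ay": 0, "az": 0, "tx": 140, "ty": 365, "tz": 0, "jaw": 0.5}
  ]
}}

```text
clock: 4.6
tool_pos: [0.5029, 0.2204, 0.0811]
eef_rot: [[0.9, 0.436, 0.002], [0.436, -0.9, 0.001], [0.002, 0.0, -1.0]]
force: [-0.5, -0.3, -2.5]
grip_width: 0.058
finger_force: 30.0
```

{"method": "apply_moves", "body": {
  "moves": [
    {"ax": 0, "ay": 0, "az": 0, "tx": 35, "ty": 28, "tz": 0, "jaw": 0.5},
    {"ax": 0, "ay": 0, "az": 0, "tx": 70, "ty": 56, "tz": 0, "jaw": 0.5},
    {"ax": 0, "ay": 0, "az": 0, "tx": 96, "ty": 78, "tz": 0, "jaw": 0.5},
    {"ax": 0, "ay": 0, "az": 0, "tx": 96, "ty": 78, "tz": 0, "jaw": 0.5},
    {"ax": 0, "ay": 0, "az": 0, "tx": 96, "ty": 78, "tz": -8, "jaw": 0.5},
    {"ax": 0, "ay": 0, "az": 0, "tx": 96, "ty": 78, "tz": -14, "jaw": 0.5},
    {"ax": 0, "ay": 0, "az": 0, "tx": 96, "ty": 78, "tz": -16, "jaw": 0.5},
    {"ax": 0, "ay": 0, "az": 0, "tx": 96, "ty": 78, "tz": -17, "jaw": 0.5},
    {"ax": 0, "ay": 0, "az": 0, "tx": 96, "ty": 78, "tz": -17, "jaw": 0.5}
  ]
}}

```text
clock: 5.5
tool_pos: [0.5961, 0.295, 0.0635]
eef_rot: [[0.901, 0.434, -0.0], [0.434, -0.901, -0.0], [-0.0, 0.0, -1.0]]
force: [-0.5, -0.0, -2.0]
grip_width: 0.058
finger_force: 30.0
```

{"method": "apply_moves", "body": {
  "moves": [
    {"ax": 0, "ay": 0, "az": 0, "tx": 0, "ty": 0, "tz": -1, "jaw": 0.5},
    {"ax": 0, "ay": 0, "az": 0, "tx": 0, "ty": 0, "tz": -1.5, "jaw": 0.5},
    {"ax": 0, "ay": 0, "az": 0, "tx": 0, "ty": 0, "tz": -1.5, "jaw": 0.5}
  ]
}}

```text
clock: 5.8
tool_pos: [0.5968, 0.2954, 0.0628]
eef_rot: [[0.901, 0.434, 0.001], [0.434, -0.901, 0.0], [0.001, 0.0, -1.0]]
force: [0.4, 0.3, 0.1]
grip_width: 0.0581
finger_force: 30.0
```

{"method": "apply_moves", "body": {
  "moves": [
    {"ax": 0, "ay": 0, "az": 0, "tx": 0, "ty": 0, "tz": -1, "jaw": 0.75},
    {"ax": 0, "ay": 0, "az": 0, "tx": 0, "ty": 0, "tz": 0, "jaw": 0.85},
    {"ax": 0, "ay": 0, "az": 0, "tx": 0, "ty": 0, "tz": 0, "jaw": 0.85},
    {"ax": 0, "ay": 0, "az": 0, "tx": 0, "ty": 0, "tz": 30, "jaw": 0.85},
    {"ax": 0, "ay": 0, "az": 0, "tx": 0, "ty": 0, "tz": 70, "jaw": 0.85},
    {"ax": 0, "ay": 0, "az": 0, "tx": 0, "ty": 0, "tz": 110, "jaw": 0.85},
    {"ax": 0, "ay": 0, "az": 0, "tx": -40, "ty": 0, "tz": 150, "jaw": 0.85},
    {"ax": 0, "ay": 0, "az": 0, "tx": -90, "ty": 0, "tz": 170, "jaw": 0.85},
    {"ax": 0, "ay": 0, "az": 0, "tx": -140, "ty": 0, "tz": 170, "jaw": 0.85},
    {"ax": 0, "ay": 0, "az": 0, "tx": -160, "ty": 0, "tz": 170, "jaw": 0.85},
    {"ax": 0, "ay": 0, "az": 0, "tx": -160, "ty": 0, "tz": 170, "jaw": 0.85}
  ]
}}

```text
clock: 6.9
tool_pos: [0.4337, 0.2958, 0.2325]
eef_rot: [[0.9, 0.436, 0.001], [0.436, -0.9, 0.001], [0.001, -0.0, -1.0]]
force: [0.7, 0.1, 0.8]
grip_width: 0.0799
finger_force: 0.0
```

```bash
python3 - <<'E'
from h import *
c=capture('wrist');save(c,'w2',1.3)
for d in dominoes(c): print(d)
t=capture('top')
for d in dominoes(t): print('top',d)
o=observe();print(o['tool_pos'],o['joint_positions'].round(2))
E
```

```text
([418, 75, 30, 47], [616.5, 170.1, 12.7], (55.1, 33.0), 19.6)
([189, 185, 129, 21], [400.7, 323.4, 12.6], (174.2, 30.8), 116.0)
top ([201, 185, 15, 21], [614.8, 171.2, 11.2], (53.4, 26.3), 20.3)
top ([141, 255, 42, 27], [414.2, 296.3, 11.0], (113.7, 26.2), 116.1)
[0.43656432 0.29553446 0.23241985] [ 0.38 -0.07  1.84 -0.    1.37  1.5 ]
```

View pics/w2.png

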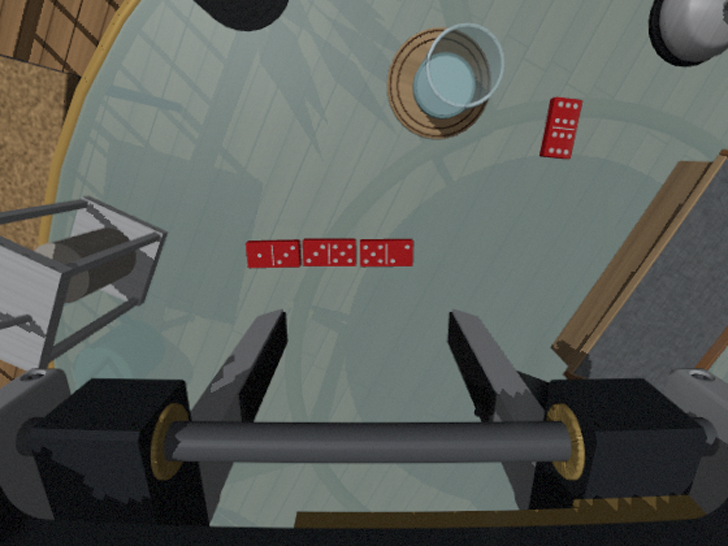

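The picture shows the glass standing on the coaster (wrist px 440,85), three dominoes in a row at (273,253), (330,252) and (386,252) with small gaps, and a fourth at (561,128).

```bash
cat >> h.py <<'E'
from scipy.spatial.transform import Rotation as Ro
ang=np.radians(88.37);d=np.array([np.cos(ang),np.sin(ang),0]);e=np.array([-d[1],d[0],0])
a=np.radians(17);ux=d*np.cos(a)+np.array([0,0,np.sin(a)]);nn=np.cross(ux,e)
S=np.array([526.6,-35.8,0])-83*d+np.array([0,0,15.5])
Rtray=np.c_[ux,-e,-nn]
def Rdown(yaw):
    y=np.radians(yaw);x=np.array([np.cos(y),np.sin(y),0]);z=np.array([0,0,-1.]);return np.c_[x,np.cross(z,x),z]
def plan(P,R,nm=''):
    o=observe();t=P-np.array(o['tool_pos'])*1000;r=Ro.from_matrix(R@np.array(o['eef_rot']).T).as_rotvec(degrees=True)
    print(nm,'t',t.round(1),'a',r.round(1))
def tray(x,y,h): return S+x*ux+y*e+h*nn
def single(c,zlo=.008,zhi=.016,box=None):
    "red blobs, no closing; rectangle of top-face points"
    W=world(c);p=c['pixels'].astype(int);b,g,r=p[...,0],p[...,1],p[...,2]
    m=((r>110)&(g<70)&(b<80)&(W[...,2]<zhi)&(W[...,2]>zlo)).astype(np.uint8)
    n,l,s,_=cv2.connectedComponentsWithStats(m)
    for i in range(1,n):
        if s[i,4]<60: continue
        w=W[l==i]*1000;print(s[i].tolist(),cv2.minAreaRect(w[:,:2].astype(np.float32)),np.median(w[:,2]).round(1))
E
python3 - <<'E'
from h import *
c=capture('wrist');single(c)
plan(np.array([614.8+1,171,60]),Rdown(20.5),'single')
plan(tray(53,-81,17),Rtray,'tr')
E
```

```text
[417, 77, 29, 47, 756] ((615.4046630859375, 172.3828887939453), (54.818626403808594, 28.627063751220703), 19.631019592285156) 12.7
[232, 187, 41, 20, 671] ((401.9371643066406, 324.17254638671875), (27.32132339477539, 55.31216049194336), 26.22540855407715) 12.7
[276, 187, 41, 20, 684] ((428.08392333984375, 270.2051086425781), (27.29494857788086, 54.40121841430664), 25.89957046508789) 12.6
[188, 188, 42, 20, 726] ((374.8686828613281, 377.02099609375), (27.555992126464844, 55.089698791503906), 26.5450382232666) 12.6
single t [ 178.7 -124.4 -172.3] a [-0.   0.1 -5.2]
tr t [ 169.4 -370.8 -185. ] a [15.  -9.7 62.2]
```

{"method": "apply_moves", "body": {
  "moves": [
    {"ax": 0, "ay": 0, "az": 8, "tx": -8.5, "ty": -25, "tz": -20, "jaw": 0.6},
    {"ax": 0, "ay": 0, "az": 16, "tx": -8.5, "ty": -25, "tz": -50, "jaw": 0.6},
    {"ax": 0, "ay": 0, "az": 24, "tx": -8.5, "ty": -25, "tz": -80, "jaw": 0.6},
    {"ax": 0, "ay": 0, "az": 32, "tx": -8.5, "ty": -25, "tz": -110, "jaw": 0.6},
    {"ax": 0, "ay": 0, "az": 40, "tx": -8.5, "ty": -25, "tz": -140, "jaw": 0.6},
    {"ax": 0, "ay": 0, "az": 48, "tx": -8.5, "ty": -25, "tz": -160, "jaw": 0.6},
    {"ax": 0, "ay": 0, "az": 56, "tx": -8.5, "ty": -25, "tz": -170, "jaw": 0.6},
    {"ax": 0, "ay": 0, "az": 64, "tx": -8.5, "ty": -25, "tz": -180, "jaw": 0.6},
    {"ax": 0, "ay": 0, "az": 72, "tx": -8.5, "ty": -25, "tz": -190, "jaw": 0.6},
    {"ax": 0, "ay": 0, "az": 80, "tx": -8.5, "ty": -25, "tz": -190, "jaw": 0.6},
    {"ax": 0, "ay": 0, "az": 88, "tx": -8.5, "ty": -25, "tz": -190, "jaw": 0.6},
    {"ax": 0, "ay": 0, "az": 90.2, "tx": -8.5, "ty": -25, "tz": -190, "jaw": 0.6}
  ]
}}

```text
clock: 8.25
tool_pos: [0.4292, 0.2701, 0.0414]
eef_rot: [[-0.439, 0.898, -0.001], [0.898, 0.439, -0.0], [0.0, -0.001, -1.0]]
force: [-0.2, -0.1, 0.2]
grip_width: 0.056
finger_force: 0.0
```

```bash
python3 - <<'E'
from h import *
single(capture('wrist'))
plan(np.array([428,270.3,2]),Rdown(116))
E
```

```text
[257, 8, 44, 94, 3687] ((374.57769775390625, 377.3589172363281), (27.027868270874023, 55.28237533569336), 26.92026138305664) 12.6
[261, 109, 41, 81, 2822] ((402.0397033691406, 324.550537109375), (27.175838470458984, 54.16746139526367), 26.04654884338379) 12.6
[262, 196, 38, 71, 2035] ((427.54010009765625, 270.9071960449219), (26.981447219848633, 55.11898422241211), 25.468042373657227) 12.6
 t [ -1.2   0.2 -39.5] a [ 0. -0. -0.]
```

{"method": "apply_moves", "body": {
  "moves": [
    {"ax": 0, "ay": 0, "az": 0, "tx": -0.7, "ty": 0.3, "tz": -20, "jaw": 0.6},
    {"ax": 0, "ay": 0, "az": 0, "tx": -0.7, "ty": 0.3, "tz": -33, "jaw": 0.6},
    {"ax": 0, "ay": 0, "az": 0, "tx": -0.7, "ty": 0.3, "tz": -39, "jaw": 0.6},
    {"ax": 0, "ay": 0, "az": 0, "tx": -0.7, "ty": 0.3, "tz": -39, "jaw": 0.6},
    {"ax": 0, "ay": 0, "az": 0, "tx": -0.7, "ty": 0.3, "tz": -39, "jaw": 0.2},
    {"ax": 0, "ay": 0, "az": 0, "tx": -0.7, "ty": 0.3, "tz": -39, "jaw": 0.2},
    {"ax": 0, "ay": 0, "az": 0, "tx": -0.7, "ty": 0.3, "tz": -39, "jaw": 0.2},
    {"ax": 0, "ay": 0, "az": 0, "tx": -0.7, "ty": 0.3, "tz": -39, "jaw": 0.2},
    {"ax": 0, "ay": 0, "az": 0, "tx": -0.7, "ty": 0.3, "tz": -39, "jaw": 0.2},
    {"ax": 0, "ay": 0, "az": 0, "tx": -0.7, "ty": 0.3, "tz": -20, "jaw": 0.2},
    {"ax": 0, "ay": 0, "az": 0, "tx": -0.7, "ty": 0.3, "tz": 20, "jaw": 0.2},
    {"ax": 0, "ay": 0, "az": 0, "tx": -0.7, "ty": 0.3, "tz": 50, "jaw": 0.2}
  ]
}}

```text
clock: 9.5
tool_pos: [0.4273, 0.2707, 0.0935]
eef_rot: [[-0.437, 0.899, 0.0], [0.899, 0.437, 0.0], [-0.0, 0.001, -1.0]]
force: [0.6, 0.2, -0.6]
grip_width: 0.0275
finger_force: 30.0
```

```bash
python3 - <<'E'
from h import *
for y in (81,27,-27,-81): plan(tray(53,y,32),Rtray,y)
E
```

```text
81 t [  17.2 -345.9  -31.9] a [ 16.8   3.6 -27.4]
27 t [  71.2 -347.4  -31.9] a [ 16.8   3.6 -27.4]
-27 t [ 125.1 -349.   -31.9] a [ 16.8   3.6 -27.4]
-81 t [ 179.1 -350.5  -31.9] a [ 16.8   3.6 -27.4]
```

{"method": "apply_moves", "body": {
  "moves": [
    {"ax": 0, "ay": 0, "az": 0, "tx": 0, "ty": -10, "tz": 25, "jaw": 0.2},
    {"ax": 2, "ay": 0.5, "az": -4, "tx": 3, "ty": -55, "tz": 30, "jaw": 0.2},
    {"ax": 4, "ay": 1, "az": -8, "tx": 6, "ty": -100, "tz": 30, "jaw": 0.2},
    {"ax": 6, "ay": 1.5, "az": -12, "tx": 8, "ty": -145, "tz": 30, "jaw": 0.2},
    {"ax": 8, "ay": 2, "az": -16, "tx": 10, "ty": -190, "tz": 30, "jaw": 0.2},
    {"ax": 11, "ay": 2.5, "az": -20, "tx": 12, "ty": -235, "tz": 30, "jaw": 0.2},
    {"ax": 13, "ay": 3, "az": -24, "tx": 15, "ty": -280, "tz": 20, "jaw": 0.2},
    {"ax": 16.8, "ay": 3.6, "az": -27.4, "tx": 17, "ty": -320, "tz": 0, "jaw": 0.2},
    {"ax": 16.8, "ay": 3.6, "az": -27.4, "tx": 17, "ty": -345, "tz": -25, "jaw": 0.2},
    {"ax": 16.8, "ay": 3.6, "az": -27.4, "tx": 17, "ty": -346, "tz": -30, "jaw": 0.2},
    {"ax": 16.8, "ay": 3.6, "az": -27.4, "tx": 17, "ty": -346, "tz": -30, "jaw": 0.2},
    {"ax": 16.8, "ay": 3.6, "az": -27.4, "tx": 17, "ty": -346, "tz": -30, "jaw": 0.2}
  ]
}}

```text
clock: 10.7
tool_pos: [0.4444, -0.0743, 0.0626]
eef_rot: [[0.026, 1.0, 0.009], [0.956, -0.027, 0.292], [0.293, 0.001, -0.956]]
force: [0.8, 0.1, 0.1]
grip_width: 0.0274
finger_force: 30.0
```

```bash
python3 - <<'E'
from h import *
print(observe()['finger_force'],observe()['grip_width'])
for q in [(53,10),(53,2),(28,2)]: plan(tray(q[0],81,q[1]),Rtray,q)
t=capture('top');save(t,'t2',2.5,(150,300,200,420))
print(dominoes(t))
E
```

```text
29.990769624710083 0.02744023530996911
(53, 10) t [  0.2   5.5 -22. ] a [-0.   0.  -0.1]
(53, 2) t [  0.3   7.9 -29.7] a [-0.   0.  -0.1]
(28, 2) t [ -0.4 -16.  -37. ] a [-0.   0.  -0.1]
[([201, 185, 15, 21], [614.6, 171.2, 10.9], (53.6, 26.3), 20.1), ([289, 249, 21, 11], [444.9, -75.0, 72.9], (54.1, 26.2), 89.7), ([121, 265, 42, 28], [387.6, 350.0, 10.8], (115.0, 26.0), 117.4)]
```

View pics/t2.png

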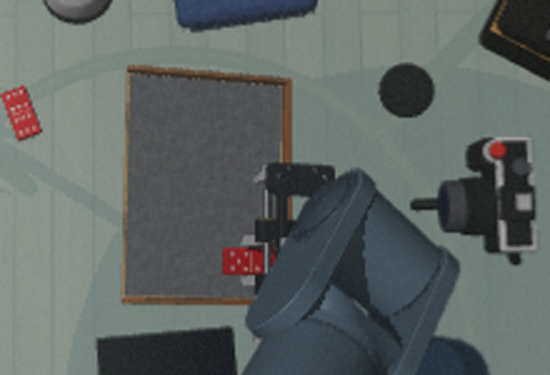

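The domino is held at crop px (248,262), lengthwise down the slope and clear of the side wall. I'm lowering it onto the felt.

{"method": "apply_moves", "body": {
  "moves": [
    {"ax": 0, "ay": 0, "az": 0, "tx": 0, "ty": 3, "tz": -12, "jaw": 0.2},
    {"ax": 0, "ay": 0, "az": 0, "tx": 0, "ty": 5.5, "tz": -22, "jaw": 0.2},
    {"ax": 0, "ay": 0, "az": 0, "tx": 0, "ty": 7, "tz": -27, "jaw": 0.2},
    {"ax": 0, "ay": 0, "az": 0, "tx": 0, "ty": 7.9, "tz": -29.7, "jaw": 0.2},
    {"ax": 0, "ay": 0, "az": 0, "tx": 0, "ty": 7.9, "tz": -29.7, "jaw": 0.2},
    {"ax": 0, "ay": 0, "az": 0, "tx": 0, "ty": 7.9, "tz": -29.7, "jaw": 0.2}
  ]
}}

```text
clock: 11.35
tool_pos: [0.4439, -0.0671, 0.0333]
eef_rot: [[0.026, 1.0, 0.006], [0.956, -0.027, 0.294], [0.294, -0.002, -0.956]]
force: [-5.0, -0.3, 12.7]
grip_width: 0.028
finger_force: 30.0
```

{"method": "apply_moves", "body": {
  "moves": [
    {"ax": 0, "ay": 0, "az": 0, "tx": 0, "ty": -0.2, "tz": 0.6, "jaw": 0.2},
    {"ax": 0, "ay": 0, "az": 0, "tx": -0.2, "ty": -5, "tz": -0.9, "jaw": 0.2},
    {"ax": 0, "ay": 0, "az": 0, "tx": -0.3, "ty": -10, "tz": -2.4, "jaw": 0.2},
    {"ax": 0, "ay": 0, "az": 0, "tx": -0.4, "ty": -14, "tz": -3.6, "jaw": 0.2},
    {"ax": 0, "ay": 0, "az": 0, "tx": -0.5, "ty": -18, "tz": -4.9, "jaw": 0.2},
    {"ax": 0, "ay": 0, "az": 0, "tx": -0.6, "ty": -20, "tz": -5.5, "jaw": 0.2},
    {"ax": 0, "ay": 0, "az": 0, "tx": -0.6, "ty": -20, "tz": -5.5, "jaw": 0.2}
  ]
}}

```text
clock: 12.05
tool_pos: [0.4442, -0.0877, 0.0271]
eef_rot: [[0.028, 1.0, 0.01], [0.956, -0.029, 0.292], [0.293, 0.001, -0.956]]
force: [-0.1, -0.6, 4.3]
grip_width: 0.0274
finger_force: 30.0
```

{"method": "apply_moves", "body": {
  "moves": [
    {"ax": 0, "ay": 0, "az": 0, "tx": 0, "ty": -1, "tz": -0.3, "jaw": 0.2},
    {"ax": 0, "ay": 0, "az": 0, "tx": 0, "ty": -2, "tz": -0.6, "jaw": 0.2},
    {"ax": 0, "ay": 0, "az": 0, "tx": 0, "ty": -3, "tz": -0.9, "jaw": 0.2},
    {"ax": 0, "ay": 0, "az": 0, "tx": 0, "ty": -4, "tz": -1.2, "jaw": 0.2},
    {"ax": 0, "ay": 0, "az": 0, "tx": 0, "ty": -4, "tz": -1.2, "jaw": 0.2}
  ]
}}

```text
clock: 12.55
tool_pos: [0.4442, -0.0893, 0.0266]
eef_rot: [[0.028, 1.0, 0.009], [0.954, -0.03, 0.298], [0.298, 0.0, -0.954]]
force: [-0.1, 7.5, 11.3]
grip_width: 0.0277
finger_force: 30.0
```

{"method": "apply_moves", "body": {
  "moves": [
    {"ax": 0, "ay": 0, "az": 0, "tx": 0, "ty": 0, "tz": 0, "jaw": 0.4},
    {"ax": 0, "ay": 0, "az": 0, "tx": 0, "ty": 0, "tz": 0, "jaw": 0.4},
    {"ax": 0, "ay": 0, "az": 0, "tx": 0, "ty": 0, "tz": 0, "jaw": 0.4},
    {"ax": 0, "ay": 0, "az": 0, "tx": 0, "ty": -5, "tz": 16, "jaw": 0.4},
    {"ax": 0, "ay": 0, "az": 0, "tx": 0, "ty": -13, "tz": 45, "jaw": 0.4},
    {"ax": 0, "ay": 0, "az": 0, "tx": 0, "ty": -20, "tz": 85, "jaw": 0.4},
    {"ax": 0, "ay": 0, "az": 0, "tx": 0, "ty": 0, "tz": 120, "jaw": 0.6},
    {"ax": 0, "ay": 0, "az": 0, "tx": 0, "ty": 40, "tz": 140, "jaw": 0.6},
    {"ax": 0, "ay": 0, "az": 0, "tx": 0, "ty": 90, "tz": 140, "jaw": 0.6},
    {"ax": 0, "ay": 0, "az": 0, "tx": 0, "ty": 140, "tz": 140, "jaw": 0.6},
    {"ax": 0, "ay": 0, "az": 0, "tx": 0, "ty": 180, "tz": 140, "jaw": 0.6},
    {"ax": 0, "ay": 0, "az": 0, "tx": 0, "ty": 180, "tz": 140, "jaw": 0.6}
  ]
}}

```text
clock: 13.75
tool_pos: [0.4423, 0.0921, 0.1651]
eef_rot: [[0.022, 1.0, 0.006], [0.956, -0.023, 0.293], [0.293, -0.0, -0.956]]
force: [0.3, -0.9, -0.3]
grip_width: 0.0562
finger_force: 0.0
```

```bash
cat >> h.py <<'E'
def intray():
    c=capture('top')
    for dd in dominoes(c):
        x,y,z=dd[1]
        v=np.array([x,y,z])-S
        print(dd, 'tray', (v@ux).round(1),(v@e).round(1),(v@nn).round(1), 'ang', round(dd[3]-88.37,1))
E
python3 - <<'E'
from h import *
intray()
o=observe();print(o['tool_pos'])
plan(np.array([402,324.4,45]),Rdown(116))
E
```

```text
([201, 185, 15, 21], [615.3, 171.7, 11.1], (54.5, 26.5), 20.0) tray 278.9 -82.8 -89.9 ang -68.4
([120, 265, 43, 28], [387.7, 349.4, 10.9], (113.2, 26.2), 117.4) tray 442.5 149.8 -140.1 ang 29.0
[0.44284405 0.0901945  0.16519293]
 t [ -40.8  234.2 -120.2] a [-16.8  -3.7  27.2]
```

{"method": "apply_moves", "body": {
  "moves": [
    {"ax": -4, "ay": -1, "az": 6, "tx": -8, "ty": 45, "tz": 0, "jaw": 0.6},
    {"ax": -8, "ay": -2, "az": 12, "tx": -16, "ty": 90, "tz": 0, "jaw": 0.6},
    {"ax": -12, "ay": -3, "az": 20, "tx": -25, "ty": 135, "tz": -10, "jaw": 0.6},
    {"ax": -16.8, "ay": -3.7, "az": 27.2, "tx": -33, "ty": 180, "tz": -40, "jaw": 0.6},
    {"ax": -16.8, "ay": -3.7, "az": 27.2, "tx": -41, "ty": 220, "tz": -80, "jaw": 0.6},
    {"ax": -16.8, "ay": -3.7, "az": 27.2, "tx": -41, "ty": 234, "tz": -120, "jaw": 0.6},
    {"ax": -16.8, "ay": -3.7, "az": 27.2, "tx": -41, "ty": 234, "tz": -120, "jaw": 0.6},
    {"ax": -16.8, "ay": -3.7, "az": 27.2, "tx": -41, "ty": 234, "tz": -120, "jaw": 0.6}
  ]
}}

```text
clock: 14.6
tool_pos: [0.4025, 0.3214, 0.0445]
eef_rot: [[-0.434, 0.901, -0.001], [0.901, 0.434, -0.001], [-0.001, -0.001, -1.0]]
force: [0.5, -0.5, -0.1]
grip_width: 0.0562
finger_force: 0.0
```

```bash
python3 - <<'E'
from h import *
single(capture('wrist'))
intray()
plan(np.array([402,324.4,2.5]),Rdown(116))
E
```

```text
[260, 106, 41, 82, 2945] ((374.67474365234375, 377.22747802734375), (26.949426651000977, 55.26226806640625), 26.910192489624023) 12.6
[265, 192, 37, 71, 2000] ((401.9238586425781, 324.59124755859375), (26.813488006591797, 55.869998931884766), 26.19569206237793) 12.6
([201, 185, 15, 21], [615.0, 171.1, 11.0], (53.7, 26.5), 20.4) tray 278.2 -82.5 -89.8 ang -68.0
([294, 250, 21, 10], [444.6, -91.0, 35.1], (55.9, 24.4), 89.6) tray 30.1 80.4 11.3 ang 1.2
([151, 267, 12, 11], [407.1, 310.1, 11.2], (27.9, 25.2), 114.9) tray 405.5 129.3 -128.5 ang 26.5
 t [ -2.8   2.4 -45.1] a [-0.1  0.3  0.4]
```

```bash
python3 - <<'E'
from h import *
for i in range(3):
    capture('wrist');plan(np.array([402,324.4,2.5]),Rdown(116))
E
```

```text
t [ -3.1   2.3 -45.6] a [-0.1  0.4  0.4]
 t [ -3.    2.2 -45.7] a [-0.1  0.4  0.4]
 t [ -2.7   2.1 -45.5] a [-0.1  0.4  0.3]
```

{"method": "apply_moves", "body": {
  "moves": [
    {"ax": 0, "ay": 0.3, "az": 0, "tx": -2.9, "ty": 2.2, "tz": -15, "jaw": 0.6},
    {"ax": 0, "ay": 0.3, "az": 0, "tx": -2.9, "ty": 2.2, "tz": -36, "jaw": 0.6},
    {"ax": 0, "ay": 0.3, "az": 0, "tx": -2.9, "ty": 2.2, "tz": -45, "jaw": 0.6},
    {"ax": 0, "ay": 0.3, "az": 0, "tx": -2.9, "ty": 2.2, "tz": -45, "jaw": 0.6},
    {"ax": 0, "ay": 0.3, "az": 0, "tx": -2.9, "ty": 2.2, "tz": -45, "jaw": 0.2},
    {"ax": 0, "ay": 0.3, "az": 0, "tx": -2.9, "ty": 2.2, "tz": -45, "jaw": 0.2},
    {"ax": 0, "ay": 0.3, "az": 0, "tx": -2.9, "ty": 2.2, "tz": -45, "jaw": 0.2},
    {"ax": 0, "ay": 0.3, "az": 0, "tx": -2.9, "ty": 2.2, "tz": -45, "jaw": 0.2},
    {"ax": 0, "ay": 0.3, "az": 0, "tx": -2.9, "ty": 2.2, "tz": -45, "jaw": 0.2}
  ]
}}

```text
clock: 15.75
tool_pos: [0.3997, 0.3248, 0.0005]
eef_rot: [[-0.435, 0.901, -0.003], [0.901, 0.435, 0.001], [0.002, -0.003, -1.0]]
force: [-0.2, -0.5, -0.5]
grip_width: 0.0272
finger_force: 30.0
```

```bash
python3 - <<'E'
from h import *
plan(tray(53,27,32),Rtray)
E
```

```text
t [  98.8 -401.4   61.1] a [ 16.7   3.4 -27.2]
```

{"method": "apply_moves", "body": {
  "moves": [
    {"ax": 0, "ay": 0, "az": 0, "tx": 0, "ty": 0, "tz": 30, "jaw": 0.2},
    {"ax": 0, "ay": 0, "az": 0, "tx": 0, "ty": 0, "tz": 75, "jaw": 0.2},
    {"ax": 2, "ay": 0.5, "az": -4, "tx": 10, "ty": -40, "tz": 115, "jaw": 0.2},
    {"ax": 4, "ay": 1, "az": -8, "tx": 20, "ty": -85, "tz": 122, "jaw": 0.2},
    {"ax": 6, "ay": 1.5, "az": -12, "tx": 32, "ty": -130, "tz": 122, "jaw": 0.2},
    {"ax": 8, "ay": 2, "az": -16, "tx": 44, "ty": -175, "tz": 122, "jaw": 0.2},
    {"ax": 10, "ay": 2.4, "az": -20, "tx": 56, "ty": -220, "tz": 122, "jaw": 0.2},
    {"ax": 12, "ay": 2.8, "az": -24, "tx": 68, "ty": -265, "tz": 122, "jaw": 0.2},
    {"ax": 14, "ay": 3.1, "az": -26, "tx": 80, "ty": -310, "tz": 118, "jaw": 0.2},
    {"ax": 16.7, "ay": 3.4, "az": -27.2, "tx": 92, "ty": -355, "tz": 95, "jaw": 0.2},
    {"ax": 16.7, "ay": 3.4, "az": -27.2, "tx": 98.8, "ty": -395, "tz": 70, "jaw": 0.2},
    {"ax": 16.7, "ay": 3.4, "az": -27.2, "tx": 98.8, "ty": -401, "tz": 61, "jaw": 0.2}
  ]
}}

```text
clock: 16.95
tool_pos: [0.4982, -0.0798, 0.0595]
eef_rot: [[0.033, 0.999, 0.008], [0.956, -0.033, 0.292], [0.292, -0.002, -0.956]]
force: [-0.5, 0.3, 0.6]
grip_width: 0.0273
finger_force: 30.0
```

```bash
python3 - <<'E'
from h import *
for i in range(3): capture('wrist');plan(tray(53,27,1),Rtray)
intray();print(observe()['grip_width'])
E
```

```text
t [  1.5  10.5 -26.9] a [-0.1 -0.2  0.2]
 t [  1.3   8.8 -28.1] a [-0.1 -0.2  0.1]
 t [  0.9   7.9 -29.1] a [-0.1 -0.1  0. ]
([201, 185, 15, 21], [614.8, 171.1, 11.2], (53.6, 26.0), 19.9) tray 278.3 -82.3 -89.6 ang -68.5
([290, 229, 15, 10], [498.3, -70.3, 74.3], (37.8, 24.2), 89.9) tray 62.8 27.3 42.3 ang 1.5
([294, 250, 11, 10], [444.6, -77.1, 39.6], (27.3, 24.3), 89.5) tray 44.7 80.8 11.5 ang 1.1
([120, 275, 23, 18], [373.7, 375.6, 10.9], (54.4, 25.6), 115.8) tray 467.1 164.5 -147.6 ang 27.4
0.02775694071632538
```

{"method": "apply_moves", "body": {
  "moves": [
    {"ax": 0, "ay": 0, "az": 0, "tx": 0.8, "ty": 4, "tz": -15, "jaw": 0.2},
    {"ax": 0, "ay": 0, "az": 0, "tx": 0.8, "ty": 7, "tz": -24, "jaw": 0.2},
    {"ax": 0, "ay": 0, "az": 0, "tx": 0.8, "ty": 7.5, "tz": -27, "jaw": 0.2},
    {"ax": 0, "ay": 0, "az": 0, "tx": 0.8, "ty": 7.7, "tz": -28, "jaw": 0.2},
    {"ax": 0, "ay": 0, "az": 0, "tx": 0.8, "ty": 7.7, "tz": -28, "jaw": 0.2},
    {"ax": 0, "ay": 0, "az": 0, "tx": 0.8, "ty": 7.7, "tz": -28, "jaw": 0.2}
  ]
}}

```text
clock: 17.75
tool_pos: [0.4997, -0.0686, 0.0341]
eef_rot: [[0.027, 1.0, 0.009], [0.956, -0.028, 0.292], [0.292, 0.001, -0.956]]
force: [0.9, -0.2, -0.3]
grip_width: 0.028
finger_force: 30.0
```

{"method": "apply_moves", "body": {
  "moves": [
    {"ax": 0, "ay": 0, "az": 0, "tx": 0, "ty": 0.3, "tz": -1, "jaw": 0.2},
    {"ax": 0, "ay": 0, "az": 0, "tx": 0, "ty": 0.3, "tz": -1.7, "jaw": 0.2},
    {"ax": 0, "ay": 0, "az": 0, "tx": 0, "ty": 0.3, "tz": -1.7, "jaw": 0.2}
  ]
}}

```text
clock: 18.05
tool_pos: [0.4993, -0.0683, 0.0318]
eef_rot: [[0.027, 1.0, 0.009], [0.956, -0.028, 0.292], [0.292, 0.0, -0.956]]
force: [-0.3, 0.5, -0.2]
grip_width: 0.0277
finger_force: 30.0
```

{"method": "apply_moves", "body": {
  "moves": [
    {"ax": 0, "ay": 0, "az": 0, "tx": 0, "ty": 0.3, "tz": -0.7, "jaw": 0.2},
    {"ax": 0, "ay": 0, "az": 0, "tx": 0, "ty": 0.4, "tz": -1.4, "jaw": 0.2},
    {"ax": 0, "ay": 0, "az": 0, "tx": 0, "ty": 0.4, "tz": -1.4, "jaw": 0.2}
  ]
}}

```text
clock: 18.35
tool_pos: [0.4994, -0.068, 0.031]
eef_rot: [[0.027, 1.0, 0.008], [0.956, -0.028, 0.292], [0.292, 0.0, -0.956]]
force: [-1.6, -0.7, 4.9]
grip_width: 0.0277
finger_force: 30.0
```

{"method": "apply_moves", "body": {
  "moves": [
    {"ax": 0, "ay": 0, "az": 0, "tx": -0.1, "ty": -4, "tz": -1.2, "jaw": 0.2},
    {"ax": 0, "ay": 0, "az": 0, "tx": -0.3, "ty": -9, "tz": -2.7, "jaw": 0.2},
    {"ax": 0, "ay": 0, "az": 0, "tx": -0.4, "ty": -14, "tz": -4.3, "jaw": 0.2},
    {"ax": 0, "ay": 0, "az": 0, "tx": -0.5, "ty": -18, "tz": -5.5, "jaw": 0.2},
    {"ax": 0, "ay": 0, "az": 0, "tx": -0.6, "ty": -20, "tz": -6.1, "jaw": 0.2},
    {"ax": 0, "ay": 0, "az": 0, "tx": -0.6, "ty": -22, "tz": -6.7, "jaw": 0.2},
    {"ax": 0, "ay": 0, "az": 0, "tx": -0.6, "ty": -23, "tz": -7, "jaw": 0.2},
    {"ax": 0, "ay": 0, "az": 0, "tx": -0.6, "ty": -23, "tz": -7, "jaw": 0.2}
  ]
}}

```text
clock: 19.15
tool_pos: [0.4992, -0.0896, 0.0244]
eef_rot: [[0.028, 1.0, 0.009], [0.955, -0.029, 0.296], [0.296, 0.001, -0.955]]
force: [0.1, 7.1, 10.1]
grip_width: 0.0281
finger_force: 30.0
```

{"method": "apply_moves", "body": {
  "moves": [
    {"ax": 0, "ay": 0, "az": 0, "tx": 0, "ty": 0, "tz": 0, "jaw": 0.4},
    {"ax": 0, "ay": 0, "az": 0, "tx": 0, "ty": 0, "tz": 0, "jaw": 0.4},
    {"ax": 0, "ay": 0, "az": 0, "tx": 0, "ty": 0, "tz": 0, "jaw": 0.4},
    {"ax": 0, "ay": 0, "az": 0, "tx": 0, "ty": -5, "tz": 16, "jaw": 0.4},
    {"ax": 0, "ay": 0, "az": 0, "tx": 0, "ty": -13, "tz": 45, "jaw": 0.4},
    {"ax": 0, "ay": 0, "az": 0, "tx": 0, "ty": -20, "tz": 85, "jaw": 0.4},
    {"ax": 0, "ay": 0, "az": 0, "tx": -10, "ty": 0, "tz": 120, "jaw": 0.6},
    {"ax": 0, "ay": 0, "az": 0, "tx": -30, "ty": 45, "tz": 140, "jaw": 0.6},
    {"ax": 0, "ay": 0, "az": 0, "tx": -50, "ty": 90, "tz": 140, "jaw": 0.6},
    {"ax": 0, "ay": 0, "az": 0, "tx": -70, "ty": 140, "tz": 140, "jaw": 0.6},
    {"ax": 0, "ay": 0, "az": 0, "tx": -90, "ty": 185, "tz": 140, "jaw": 0.6},
    {"ax": 0, "ay": 0, "az": 0, "tx": -100, "ty": 220, "tz": 140, "jaw": 0.6}
  ]
}}

```text
clock: 20.35
tool_pos: [0.3965, 0.1307, 0.1624]
eef_rot: [[0.028, 1.0, 0.007], [0.956, -0.028, 0.292], [0.292, -0.001, -0.956]]
force: [0.6, -0.1, 0.5]
grip_width: 0.0563
finger_force: 0.0
```

```bash
python3 - <<'E'
from h import *
intray()
plan(np.array([374.7,377.2,45]),Rdown(116.5))
E
```

```text
([201, 185, 15, 21], [614.6, 171.3, 10.6], (53.3, 26.2), 20.4) tray 278.3 -82.1 -90.2 ang -68.0
([294, 229, 21, 11], [499.9, -92.4, 34.9], (55.7, 26.4), 86.8) tray 30.2 25.1 11.0 ang -1.6
([294, 250, 21, 10], [444.5, -91.2, 34.6], (56.0, 24.5), 89.9) tray 29.8 80.5 10.9 ang 1.5
([121, 275, 22, 18], [374.0, 375.5, 10.7], (54.3, 25.9), 116.6) tray 467.0 164.2 -147.8 ang 28.2
 t [ -19.7  242.4 -117.2] a [-16.8  -3.9  27.6]
```

{"method": "apply_moves", "body": {
  "moves": [
    {"ax": -4, "ay": -1, "az": 6, "tx": -4, "ty": 45, "tz": 0, "jaw": 0.6},
    {"ax": -8, "ay": -2, "az": 12, "tx": -8, "ty": 90, "tz": 0, "jaw": 0.6},
    {"ax": -12, "ay": -3, "az": 20, "tx": -12, "ty": 135, "tz": -10, "jaw": 0.6},
    {"ax": -16.8, "ay": -3.9, "az": 27.6, "tx": -16, "ty": 180, "tz": -40, "jaw": 0.6},
    {"ax": -16.8, "ay": -3.9, "az": 27.6, "tx": -20, "ty": 225, "tz": -75, "jaw": 0.6},
    {"ax": -16.8, "ay": -3.9, "az": 27.6, "tx": -20, "ty": 242, "tz": -110, "jaw": 0.6},
    {"ax": -16.8, "ay": -3.9, "az": 27.6, "tx": -20, "ty": 242, "tz": -110, "jaw": 0.6},
    {"ax": -16.8, "ay": -3.9, "az": 27.6, "tx": -20, "ty": 242, "tz": -110, "jaw": 0.6},
    {"ax": -16.8, "ay": -3.9, "az": 27.6, "tx": -20, "ty": 242, "tz": -110, "jaw": 0.6},
    {"ax": -16.8, "ay": -3.9, "az": 27.6, "tx": -20, "ty": 242, "tz": -110, "jaw": 0.6}
  ]
}}

```text
clock: 21.4
tool_pos: [0.3805, 0.371, 0.056]
eef_rot: [[-0.44, 0.898, 0.009], [0.898, 0.44, 0.003], [-0.001, 0.009, -1.0]]
force: [-0.1, 0.9, 0.2]
grip_width: 0.0562
finger_force: 0.0
```

```bash
python3 - <<'E'
from h import *
single(capture('wrist'))
for i in range(2): capture('wrist');plan(np.array([374.7,377.2,2]),Rdown(116.5))
E
```

```text
[260, 182, 36, 69, 2111] ((374.61065673828125, 377.0726623535156), (26.628154754638672, 56.170963287353516), 26.931392669677734) 12.7
 t [ -5.5   6.2 -53.6] a [-0.1  0.5  0.4]
 t [ -5.2   6.2 -53.2] a [-0.1  0.4  0.3]
```

{"method": "apply_moves", "body": {
  "moves": [
    {"ax": 0, "ay": 0.4, "az": 0.3, "tx": -5, "ty": 6, "tz": -15, "jaw": 0.6},
    {"ax": 0, "ay": 0.4, "az": 0.3, "tx": -5, "ty": 6, "tz": -35, "jaw": 0.6},
    {"ax": 0, "ay": 0.4, "az": 0.3, "tx": -5, "ty": 6, "tz": -47, "jaw": 0.6},
    {"ax": 0, "ay": 0.4, "az": 0.3, "tx": -5, "ty": 6, "tz": -52, "jaw": 0.6},
    {"ax": 0, "ay": 0.4, "az": 0.3, "tx": -5, "ty": 6, "tz": -52, "jaw": 0.6},
    {"ax": 0, "ay": 0.4, "az": 0.3, "tx": -5, "ty": 6, "tz": -52, "jaw": 0.2},
    {"ax": 0, "ay": 0.4, "az": 0.3, "tx": -5, "ty": 6, "tz": -52, "jaw": 0.2},
    {"ax": 0, "ay": 0.4, "az": 0.3, "tx": -5, "ty": 6, "tz": -52, "jaw": 0.2},
    {"ax": 0, "ay": 0.4, "az": 0.3, "tx": -5, "ty": 6, "tz": -52, "jaw": 0.2},
    {"ax": 0, "ay": 0.4, "az": 0.3, "tx": -5, "ty": 6, "tz": -52, "jaw": 0.2}
  ]
}}

```text
clock: 22.55
tool_pos: [0.3739, 0.3773, 0.0018]
eef_rot: [[-0.447, 0.895, -0.002], [0.895, 0.447, 0.001], [0.002, -0.001, -1.0]]
force: [-0.6, 0.2, 3.0]
grip_width: 0.0278
finger_force: 30.0
```

```bash
python3 - <<'E'
from h import *
plan(tray(53,-27,32),Rtray)
E
```

```text
t [ 178.5 -455.6   59.8] a [ 16.7   3.6 -28. ]
```

{"method": "apply_moves", "body": {
  "moves": [
    {"ax": 0, "ay": 0, "az": 0, "tx": 0, "ty": 0, "tz": 30, "jaw": 0.2},
    {"ax": 0, "ay": 0, "az": 0, "tx": 0, "ty": 0, "tz": 75, "jaw": 0.2},
    {"ax": 2, "ay": 0.5, "az": -4, "tx": 15, "ty": -40, "tz": 112, "jaw": 0.2},
    {"ax": 4, "ay": 1, "az": -8, "tx": 30, "ty": -82, "tz": 122, "jaw": 0.2},
    {"ax": 6, "ay": 1.5, "az": -12, "tx": 46, "ty": -125, "tz": 122, "jaw": 0.2},
    {"ax": 8, "ay": 2, "az": -16, "tx": 62, "ty": -168, "tz": 122, "jaw": 0.2},
    {"ax": 10, "ay": 2.4, "az": -20, "tx": 80, "ty": -211, "tz": 122, "jaw": 0.2},
    {"ax": 12, "ay": 2.8, "az": -24, "tx": 98, "ty": -254, "tz": 122, "jaw": 0.2},
    {"ax": 14, "ay": 3.1, "az": -26, "tx": 116, "ty": -297, "tz": 122, "jaw": 0.2},
    {"ax": 16.7, "ay": 3.6, "az": -28, "tx": 134, "ty": -340, "tz": 122, "jaw": 0.2},
    {"ax": 16.7, "ay": 3.6, "az": -28, "tx": 152, "ty": -380, "tz": 122, "jaw": 0.2},
    {"ax": 16.7, "ay": 3.6, "az": -28, "tx": 165, "ty": -415, "tz": 120, "jaw": 0.2}
  ]
}}

```text
clock: 23.75
tool_pos: [0.5395, -0.0406, 0.1216]
eef_rot: [[0.029, 1.0, 0.009], [0.956, -0.031, 0.292], [0.292, 0.0, -0.956]]
force: [0.2, 0.4, 0.7]
grip_width: 0.0279
finger_force: 30.0
```

{"method": "apply_moves", "body": {
  "moves": [
    {"ax": 0, "ay": 0, "az": 0, "tx": 14, "ty": -35, "tz": -20, "jaw": 0.2},
    {"ax": 0, "ay": 0, "az": 0, "tx": 14, "ty": -40, "tz": -45, "jaw": 0.2},
    {"ax": 0, "ay": 0, "az": 0, "tx": 14, "ty": -40, "tz": -60, "jaw": 0.2},
    {"ax": 0, "ay": 0, "az": 0, "tx": 14, "ty": -40, "tz": -60, "jaw": 0.2},
    {"ax": 0, "ay": 0, "az": 0, "tx": 14, "ty": -40, "tz": -60, "jaw": 0.2},
    {"ax": 0, "ay": 0, "az": 0, "tx": 14, "ty": -40, "tz": -60, "jaw": 0.2}
  ]
}}

```text
clock: 24.35
tool_pos: [0.5533, -0.0773, 0.0627]
eef_rot: [[0.026, 1.0, 0.009], [0.956, -0.028, 0.291], [0.292, 0.001, -0.957]]
force: [1.0, -0.8, 0.2]
grip_width: 0.028
finger_force: 30.0
```

```bash
python3 - <<'E'
from h import *
for i in range(2): capture('wrist');plan(tray(53,-27,2.5),Rtray)
intray();print(observe()['grip_width'])
E
```

```text
t [ -0.8   7.9 -29.4] a [ 0.1  0.1 -0. ]
 t [ -0.7   8.  -29.4] a [ 0.1  0.1 -0. ]
([201, 185, 15, 21], [614.9, 171.2, 11.2], (52.7, 26.5), 20.9) tray 278.4 -82.4 -89.6 ang -67.5
([290, 208, 15, 10], [553.6, -71.3, 75.1], (37.9, 24.7), 89.3) tray 63.6 -28.0 42.9 ang 0.9
([294, 229, 11, 10], [501.4, -78.4, 38.2], (27.5, 25.3), 88.7) tray 44.6 24.0 10.1 ang 0.3
([294, 250, 5, 10], [444.6, -68.6, 40.5], (24.5, 10.6), 176.5) tray 53.1 81.0 9.9 ang 88.1
0.027777506028023327
```

{"method": "apply_moves", "body": {
  "moves": [
    {"ax": 0, "ay": 0, "az": 0, "tx": -0.7, "ty": 4, "tz": -15, "jaw": 0.2},
    {"ax": 0, "ay": 0, "az": 0, "tx": -0.7, "ty": 7, "tz": -24, "jaw": 0.2},
    {"ax": 0, "ay": 0, "az": 0, "tx": -0.7, "ty": 8, "tz": -28, "jaw": 0.2},
    {"ax": 0, "ay": 0, "az": 0, "tx": -0.7, "ty": 8, "tz": -29, "jaw": 0.2},
    {"ax": 0, "ay": 0, "az": 0, "tx": -0.7, "ty": 8, "tz": -29.5, "jaw": 0.2},
    {"ax": 0, "ay": 0, "az": 0, "tx": -0.7, "ty": 8, "tz": -29.5, "jaw": 0.2}
  ]
}}

```text
clock: 25.1
tool_pos: [0.5517, -0.0695, 0.0323]
eef_rot: [[0.027, 1.0, 0.006], [0.956, -0.028, 0.293], [0.293, -0.002, -0.956]]
force: [-2.7, -0.5, 7.0]
grip_width: 0.0278
finger_force: 30.0
```

Contact. Sliding down.

{"method": "apply_moves", "body": {
  "moves": [
    {"ax": 0, "ay": 0, "az": 0, "tx": -0.1, "ty": -4, "tz": -1.2, "jaw": 0.2},
    {"ax": 0, "ay": 0, "az": 0, "tx": -0.3, "ty": -9, "tz": -2.7, "jaw": 0.2},
    {"ax": 0, "ay": 0, "az": 0, "tx": -0.4, "ty": -14, "tz": -4.3, "jaw": 0.2},
    {"ax": 0, "ay": 0, "az": 0, "tx": -0.5, "ty": -18, "tz": -5.5, "jaw": 0.2},
    {"ax": 0, "ay": 0, "az": 0, "tx": -0.6, "ty": -20, "tz": -6.1, "jaw": 0.2},
    {"ax": 0, "ay": 0, "az": 0, "tx": -0.6, "ty": -22, "tz": -6.7, "jaw": 0.2},
    {"ax": 0, "ay": 0, "az": 0, "tx": -0.6, "ty": -22, "tz": -6.7, "jaw": 0.2}
  ]
}}

```text
clock: 25.8
tool_pos: [0.5517, -0.0921, 0.0255]
eef_rot: [[0.028, 1.0, 0.009], [0.956, -0.03, 0.293], [0.293, -0.0, -0.956]]
force: [0.1, 1.1, 5.4]
grip_width: 0.0277
finger_force: 30.0
```

{"method": "apply_moves", "body": {
  "moves": [
    {"ax": 0, "ay": 0, "az": 0, "tx": 0, "ty": -0.7, "tz": -0.2, "jaw": 0.2},
    {"ax": 0, "ay": 0, "az": 0, "tx": 0, "ty": -1.4, "tz": -0.4, "jaw": 0.2},
    {"ax": 0, "ay": 0, "az": 0, "tx": 0, "ty": -2, "tz": -0.6, "jaw": 0.2},
    {"ax": 0, "ay": 0, "az": 0, "tx": 0, "ty": -2, "tz": -0.6, "jaw": 0.2}
  ]
}}

```text
clock: 26.2
tool_pos: [0.5517, -0.0921, 0.0254]
eef_rot: [[0.028, 1.0, 0.008], [0.954, -0.029, 0.297], [0.297, -0.001, -0.955]]
force: [0.1, 6.0, 8.6]
grip_width: 0.0276
finger_force: 30.0
```

{"method": "apply_moves", "body": {
  "moves": [
    {"ax": 0, "ay": 0, "az": 0, "tx": 0, "ty": 0, "tz": 0, "jaw": 0.4},
    {"ax": 0, "ay": 0, "az": 0, "tx": 0, "ty": 0, "tz": 0, "jaw": 0.4},
    {"ax": 0, "ay": 0, "az": 0, "tx": 0, "ty": 0, "tz": 0, "jaw": 0.4},
    {"ax": 0, "ay": 0, "az": 0, "tx": 0, "ty": -5, "tz": 16, "jaw": 0.4},
    {"ax": 0, "ay": 0, "az": 0, "tx": 0, "ty": -13, "tz": 45, "jaw": 0.4},
    {"ax": 0, "ay": 0, "az": 0, "tx": 0, "ty": -20, "tz": 85, "jaw": 0.4},
    {"ax": 0, "ay": 0, "az": 0, "tx": 10, "ty": 0, "tz": 120, "jaw": 0.6},
    {"ax": 0, "ay": 0, "az": 0, "tx": 20, "ty": 45, "tz": 140, "jaw": 0.6},
    {"ax": 0, "ay": 0, "az": 0, "tx": 30, "ty": 90, "tz": 140, "jaw": 0.6},
    {"ax": 0, "ay": 0, "az": 0, "tx": 40, "ty": 140, "tz": 140, "jaw": 0.6},
    {"ax": 0, "ay": 0, "az": 0, "tx": 40, "ty": 160, "tz": 140, "jaw": 0.6},
    {"ax": 0, "ay": 0, "az": 0, "tx": 40, "ty": 160, "tz": 140, "jaw": 0.6}
  ]
}}

```text
clock: 27.4
tool_pos: [0.5908, 0.0686, 0.1641]
eef_rot: [[0.024, 1.0, 0.006], [0.956, -0.025, 0.292], [0.292, -0.001, -0.956]]
force: [-0.6, -0.0, 0.2]
grip_width: 0.0564
finger_force: 0.0
```

```bash
python3 - <<'E'
from h import *
capture('wrist');intray()
plan(np.array([615,171.3,80]),Rdown(20.3))
E
```

```text
([201, 185, 15, 21], [614.2, 171.1, 10.9], (52.5, 26.2), 20.6) tray 278.2 -81.7 -89.9 ang -67.8
([294, 250, 20, 10], [444.5, -89.6, 36.9], (52.4, 24.4), 89.5) tray 32.0 80.5 12.6 ang 1.1
 t [ 23.8 105.4 -84.2] a [-14.7  10.4 -67.5]
```

{"method": "apply_moves", "body": {
  "moves": [
    {"ax": -1.7, "ay": 1.2, "az": -7.5, "tx": 3, "ty": 15, "tz": 0, "jaw": 0.6},
    {"ax": -3.4, "ay": 2.4, "az": -15, "tx": 6, "ty": 30, "tz": 0, "jaw": 0.6},
    {"ax": -5, "ay": 3.6, "az": -22.5, "tx": 9, "ty": 45, "tz": 0, "jaw": 0.6},
    {"ax": -6.7, "ay": 4.8, "az": -30, "tx": 12, "ty": 60, "tz": 0, "jaw": 0.6},
    {"ax": -8.4, "ay": 6, "az": -37.5, "tx": 15, "ty": 75, "tz": -10, "jaw": 0.6},
    {"ax": -10, "ay": 7.2, "az": -45, "tx": 18, "ty": 90, "tz": -30, "jaw": 0.6},
    {"ax": -11.7, "ay": 8.4, "az": -52.5, "tx": 21, "ty": 100, "tz": -50, "jaw": 0.6},
    {"ax": -13.4, "ay": 9.6, "az": -60, "tx": 24, "ty": 105, "tz": -70, "jaw": 0.6},
    {"ax": -14.7, "ay": 10.4, "az": -67.5, "tx": 24, "ty": 105, "tz": -84, "jaw": 0.6},
    {"ax": -14.7, "ay": 10.4, "az": -67.5, "tx": 24, "ty": 105, "tz": -84, "jaw": 0.6},
    {"ax": -14.7, "ay": 10.4, "az": -67.5, "tx": 24, "ty": 105, "tz": -84, "jaw": 0.6},
    {"ax": -14.7, "ay": 10.4, "az": -67.5, "tx": 24, "ty": 105, "tz": -84, "jaw": 0.6}
  ]
}}

```text
clock: 28.7
tool_pos: [0.6163, 0.1701, 0.0818]
eef_rot: [[0.938, 0.348, 0.003], [0.348, -0.938, -0.001], [0.002, 0.002, -1.0]]
force: [1.1, -0.4, 0.2]
grip_width: 0.0563
finger_force: 0.0
```

```bash
python3 - <<'E'
from h import *
single(capture('wrist'))
for i in range(2): capture('wrist');plan(np.array([615,171.3,2.5]),Rdown(20.3))
intray()
c=capture('scene');W=world(c)
m=(np.hypot(W[...,0]-.597,W[...,1]-.296)<.05)&(W[...,2]>.09)&(W[...,2]<.11);w=W[m]*1000;print(cv2.minEnclosingCircle(w[:,:2].astype(np.float32)),m.sum())
E
```

```text
[264, 187, 32, 61, 1502] ((615.732177734375, 171.92303466796875), (55.149105072021484, 27.063112258911133), 19.333738327026367) 12.6
 t [ -1.2   0.8 -79.4] a [ 0.1  0.2 -0. ]
 t [ -1.1   0.7 -79.3] a [ 0.1  0.2 -0. ]
([307, 211, 8, 10], [551.2, -111.7, 28.4], (25.5, 20.2), 1.1) tray 11.3 -26.7 10.0 ang -87.3
((598.62744140625, 291.306640625), 30.139549255371094) 251
```

The body would pass close to the glass's rim, so I'm leaning the tool 3° away and gripping slightly higher.

{"method": "apply_moves", "body": {
  "moves": [
    {"ax": 2.8, "ay": 1.1, "az": 0, "tx": -0.9, "ty": 1, "tz": 0, "jaw": 0.55},
    {"ax": 2.8, "ay": 1.1, "az": 0, "tx": -0.9, "ty": 1, "tz": -25, "jaw": 0.55},
    {"ax": 2.8, "ay": 1.1, "az": 0, "tx": -0.9, "ty": 1, "tz": -50, "jaw": 0.55},
    {"ax": 2.8, "ay": 1.1, "az": 0, "tx": -0.9, "ty": 1, "tz": -70, "jaw": 0.55},
    {"ax": 2.8, "ay": 1.1, "az": 0, "tx": -0.9, "ty": 1, "tz": -77, "jaw": 0.55},
    {"ax": 2.8, "ay": 1.1, "az": 0, "tx": -0.9, "ty": 1, "tz": -77, "jaw": 0.55},
    {"ax": 2.8, "ay": 1.1, "az": 0, "tx": -0.9, "ty": 1, "tz": -77, "jaw": 0.2},
    {"ax": 2.8, "ay": 1.1, "az": 0, "tx": -0.9, "ty": 1, "tz": -77, "jaw": 0.2},
    {"ax": 2.8, "ay": 1.1, "az": 0, "tx": -0.9, "ty": 1, "tz": -77, "jaw": 0.2},
    {"ax": 2.8, "ay": 1.1, "az": 0, "tx": -0.9, "ty": 1, "tz": -77, "jaw": 0.2},
    {"ax": 2.8, "ay": 1.1, "az": 0, "tx": -0.9, "ty": 1, "tz": -77, "jaw": 0.2}
  ]
}}

```text
clock: 30.05
tool_pos: [0.615, 0.1722, 0.0044]
eef_rot: [[0.938, 0.347, -0.017], [0.347, -0.936, 0.048], [0.001, -0.051, -0.999]]
force: [-0.5, 0.6, 3.5]
grip_width: 0.0278
finger_force: 30.0
```

```bash
python3 - <<'E'
from h import *
plan(tray(53,-81,45),Rtray)
E
```

```text
t [  -8.7 -255.8   69.6] a [ 12.8 -13.   67.1]
```

{"method": "apply_moves", "body": {
  "moves": [
    {"ax": 0, "ay": 0, "az": 0, "tx": 0, "ty": 0, "tz": 25, "jaw": 0.2},
    {"ax": 0, "ay": 0, "az": 0, "tx": 0, "ty": 0, "tz": 65, "jaw": 0.2},
    {"ax": 1.4, "ay": -1.4, "az": 7.4, "tx": 0, "ty": -10, "tz": 105, "jaw": 0.2},
    {"ax": 2.8, "ay": -2.8, "az": 14.9, "tx": -1, "ty": -35, "tz": 120, "jaw": 0.2},
    {"ax": 4.2, "ay": -4.3, "az": 22.3, "tx": -2, "ty": -60, "tz": 122, "jaw": 0.2},
    {"ax": 5.7, "ay": -5.8, "az": 29.8, "tx": -3, "ty": -90, "tz": 122, "jaw": 0.2},
    {"ax": 7.1, "ay": -7.2, "az": 37.3, "tx": -4, "ty": -120, "tz": 122, "jaw": 0.2},
    {"ax": 8.5, "ay": -8.6, "az": 44.7, "tx": -5, "ty": -150, "tz": 122, "jaw": 0.2},
    {"ax": 9.9, "ay": -10.1, "az": 52.2, "tx": -6, "ty": -180, "tz": 122, "jaw": 0.2},
    {"ax": 11.4, "ay": -11.5, "az": 59.6, "tx": -7, "ty": -210, "tz": 118, "jaw": 0.2},
    {"ax": 12.8, "ay": -13, "az": 67.1, "tx": -8.7, "ty": -240, "tz": 100, "jaw": 0.2},
    {"ax": 12.8, "ay": -13, "az": 67.1, "tx": -8.7, "ty": -255, "tz": 75, "jaw": 0.2}
  ]
}}

```text
clock: 31.25
tool_pos: [0.6069, -0.0863, 0.0794]
eef_rot: [[0.026, 1.0, 0.013], [0.957, -0.029, 0.289], [0.29, 0.004, -0.957]]
force: [-0.1, -0.3, -0.2]
grip_width: 0.028
finger_force: 29.9
```

{"method": "apply_moves", "body": {
  "moves": [
    {"ax": 0, "ay": 0, "az": 0, "tx": 0, "ty": 0, "tz": -10, "jaw": 0.2},
    {"ax": 0, "ay": 0, "az": 0, "tx": 0, "ty": 4, "tz": -18, "jaw": 0.2},
    {"ax": 0, "ay": 0, "az": 0, "tx": 0, "ty": 4, "tz": -18, "jaw": 0.2},
    {"ax": 0, "ay": 0, "az": 0, "tx": 0, "ty": 4, "tz": -18, "jaw": 0.2}
  ]
}}

```text
clock: 31.65
tool_pos: [0.6062, -0.0776, 0.0614]
eef_rot: [[0.025, 1.0, 0.009], [0.956, -0.026, 0.291], [0.291, 0.001, -0.957]]
force: [0.6, 0.4, -0.7]
grip_width: 0.0276
finger_force: 29.9
```

```bash
python3 - <<'E'
from h import *
for i in range(2): capture('wrist');plan(tray(53,-81,4.5),Rtray)
intray();print(observe()['grip_width'])
E
```

```text
t [  0.2   6.2 -26.4] a [ 0.1  0.1 -0.1]
 t [  0.1   6.5 -26.6] a [ 0.1  0.1 -0.1]
([289, 188, 13, 10], [607.8, -67.3, 72.4], (32.3, 24.8), 89.3) tray 68.1 -82.1 38.7 ang 0.9
([295, 210, 10, 10], [547.3, -80.5, 39.4], (37.7, 25.5), 179.2) tray 44.2 -22.0 11.5 ang 90.8
0.027678622469814597
```

{"method": "apply_moves", "body": {
  "moves": [
    {"ax": 0, "ay": 0, "az": 0, "tx": 0, "ty": 3, "tz": -13, "jaw": 0.2},
    {"ax": 0, "ay": 0, "az": 0, "tx": 0, "ty": 5.5, "tz": -21, "jaw": 0.2},
    {"ax": 0, "ay": 0, "az": 0, "tx": 0, "ty": 6, "tz": -24.5, "jaw": 0.2},
    {"ax": 0, "ay": 0, "az": 0, "tx": 0, "ty": 6.5, "tz": -26, "jaw": 0.2},
    {"ax": 0, "ay": 0, "az": 0, "tx": 0, "ty": 6.5, "tz": -26.7, "jaw": 0.2},
    {"ax": 0, "ay": 0, "az": 0, "tx": 0, "ty": 6.5, "tz": -26.7, "jaw": 0.2}
  ]
}}

```text
clock: 32.4
tool_pos: [0.6054, -0.0722, 0.0352]
eef_rot: [[0.026, 1.0, 0.007], [0.956, -0.027, 0.292], [0.292, -0.001, -0.956]]
force: [-5.0, -0.0, 11.1]
grip_width: 0.0277
finger_force: 29.9
```

{"method": "apply_moves", "body": {
  "moves": [
    {"ax": 0, "ay": 0, "az": 0, "tx": -0.1, "ty": -4, "tz": -0.9, "jaw": 0.2},
    {"ax": 0, "ay": 0, "az": 0, "tx": -0.3, "ty": -9, "tz": -2.4, "jaw": 0.2},
    {"ax": 0, "ay": 0, "az": 0, "tx": -0.4, "ty": -14, "tz": -4, "jaw": 0.2},
    {"ax": 0, "ay": 0, "az": 0, "tx": -0.5, "ty": -17, "tz": -4.9, "jaw": 0.2},
    {"ax": 0, "ay": 0, "az": 0, "tx": -0.6, "ty": -19, "tz": -5.5, "jaw": 0.2},
    {"ax": 0, "ay": 0, "az": 0, "tx": -0.6, "ty": -20.5, "tz": -6, "jaw": 0.2},
    {"ax": 0, "ay": 0, "az": 0, "tx": -0.6, "ty": -22, "tz": -6.4, "jaw": 0.2},
    {"ax": 0, "ay": 0, "az": 0, "tx": -0.6, "ty": -22, "tz": -6.4, "jaw": 0.2}
  ]
}}

```text
clock: 33.2
tool_pos: [0.6062, -0.0945, 0.0286]
eef_rot: [[0.027, 1.0, 0.01], [0.956, -0.028, 0.291], [0.292, 0.002, -0.957]]
force: [-0.7, 0.3, 5.4]
grip_width: 0.0275
finger_force: 29.9
```

{"method": "apply_moves", "body": {
  "moves": [
    {"ax": 0, "ay": 0, "az": 0, "tx": 0, "ty": -0.8, "tz": -0.2, "jaw": 0.2},
    {"ax": 0, "ay": 0, "az": 0, "tx": 0, "ty": -1.6, "tz": -0.5, "jaw": 0.2},
    {"ax": 0, "ay": 0, "az": 0, "tx": 0, "ty": -2.2, "tz": -0.7, "jaw": 0.2},
    {"ax": 0, "ay": 0, "az": 0, "tx": 0, "ty": -2.2, "tz": -0.7, "jaw": 0.2}
  ]
}}

```text
clock: 33.6
tool_pos: [0.6061, -0.0948, 0.0284]
eef_rot: [[0.027, 1.0, 0.01], [0.955, -0.028, 0.295], [0.295, 0.002, -0.955]]
force: [-0.9, 5.8, 9.5]
grip_width: 0.0275
finger_force: 29.9
```

{"method": "apply_moves", "body": {
  "moves": [
    {"ax": 0, "ay": 0, "az": 0, "tx": 0, "ty": 0, "tz": 0, "jaw": 0.4},
    {"ax": 0, "ay": 0, "az": 0, "tx": 0, "ty": 0, "tz": 0, "jaw": 0.4},
    {"ax": 0, "ay": 0, "az": 0, "tx": 0, "ty": 0, "tz": 0, "jaw": 0.4},
    {"ax": 0, "ay": 0, "az": 0, "tx": 0, "ty": -5, "tz": 16, "jaw": 0.4},
    {"ax": 0, "ay": 0, "az": 0, "tx": 0, "ty": -13, "tz": 45, "jaw": 0.4},
    {"ax": 0, "ay": 0, "az": 0, "tx": 0, "ty": -25, "tz": 85, "jaw": 0.4},
    {"ax": 0, "ay": 0, "az": 0, "tx": -20, "ty": -45, "tz": 125, "jaw": 0.2},
    {"ax": -5, "ay": 0, "az": 0, "tx": -50, "ty": -80, "tz": 160, "jaw": 0},
    {"ax": -11, "ay": 0, "az": 0, "tx": -80, "ty": -100, "tz": 180, "jaw": 0},
    {"ax": -17, "ay": 0, "az": 0, "tx": -80, "ty": -120, "tz": 180, "jaw": 0},
    {"ax": -17, "ay": 0, "az": 0, "tx": -80, "ty": -120, "tz": 180, "jaw": 0},
    {"ax": -17, "ay": 0, "az": 0, "tx": -80, "ty": -120, "tz": 180, "jaw": 0}
  ]
}}

```text
clock: 34.8
tool_pos: [0.5251, -0.216, 0.2071]
eef_rot: [[0.027, 1.0, 0.009], [1.0, -0.027, 0.001], [0.001, 0.009, -1.0]]
force: [1.2, 0.1, 0.6]
grip_width: 0.0009
finger_force: 0.0
```

```bash
cat >> h.py <<'E'
def traycheck(c):
    W=world(c)*1000;p=c['pixels'].astype(int);b,g,r=p[...,0],p[...,1],p[...,2]
    V=(W-S);T=np.stack([V@ux,V@e,V@nn],-1)
    m=((r>110)&(g<70)&(b<80)&(abs(T[...,1])<118)&(T[...,0]>-5)&(T[...,0]<180)&(T[...,2]>7)&(T[...,2]<17)).astype(np.uint8)
    n,l,s,_=cv2.connectedComponentsWithStats(cv2.morphologyEx(m,cv2.MORPH_CLOSE,np.ones((3,3))))
    for i in range(1,n):
        if s[i,4]<40: continue
        t=T[(l==i)&(m>0)];print(cv2.minAreaRect(t[:,:2].astype(np.float32)),t[:,0].min().round(1),np.median(t[:,2]).round(1))
    f=(g>70)&(abs(r-g)<15)&(abs(T[...,1])<110)&(T[...,0]>70)&(T[...,0]<160);print('felt h',np.nanmedian(T[f][:,2]))
    # stop top face inner edge
    for y in (-105,-54,0,54,105):
        q=(abs(T[...,1]-y)<10)&(T[...,0]<8)&(T[...,0]>-20)&(T[...,2]>6);print(y,'stop x',np.percentile(T[q][:,0],[2,98]).round(1) if q.any() else None)
E
python3 - <<'E'
from h import *
c=capture('wrist');save(c,'w3',1.3);traycheck(c)
c=capture('scene');traycheck(c)
print(observe()['tool_pos'])
E
```

```text
((29.67323112487793, 80.10552978515625), (55.992271423339844, 28.075313568115234), 0.4501960575580597) 1.7 12.3
((28.999860763549805, 25.317373275756836), (56.35321807861328, 27.468685150146484), 0.3432333171367645) 0.9 12.4
((28.92270851135254, -27.320281982421875), (55.749420166015625, 27.234085083007812), 0.7022033333778381) 1.2 12.4
((29.609899520874023, -82.02287292480469), (55.272762298583984, 27.902355194091797), 0.09137377142906189) 2.0 12.4
felt h 0.849477470177359
-105 stop x [-6.3  1. ]
-54 stop x [-4.4  0.8]
0 stop x [-19.5   0.4]
54 stop x [-5.4  0.8]
105 stop x [-5.6  1.2]
((26.530046463012695, 77.16028594970703), (31.1408634185791, 62.266578674316406), 87.13574981689453) -4.2 12.2
((26.792984008789062, 22.775999069213867), (31.335670471191406, 60.620182037353516), 89.50005340576172) -3.5 12.4
((27.105518341064453, -29.11353874206543), (30.57464027404785, 59.39214324951172), 86.33411407470703) -1.7 12.4
((27.8859806060791, -84.72948455810547), (30.254905700683594, 58.82087326049805), 88.10101318359375) -1.8 12.4
felt h 1.603421457981496
-105 stop x [-9.7  5.5]
-54 stop x [-18.2   0.5]
0 stop x [-19.1   7.5]
54 stop x [-6.1  1.7]
105 stop x [-8.  -0.1]
[ 0.52502977 -0.21605726  0.20601477]
```

View pics/w3.png

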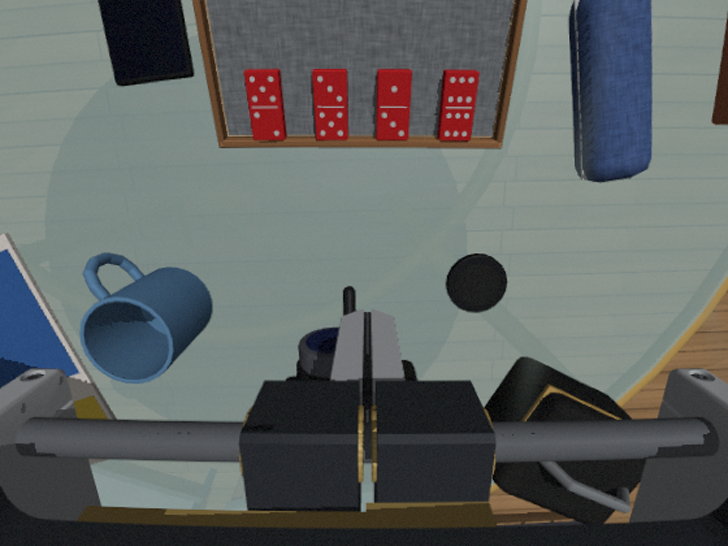

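All four dominoes lie flush at the stop (bottom edges about row 138, stop at row 142) and upright. Next I'll find the shutter button.

{"method": "apply_moves", "body": {
  "moves": [
    {"ax": 0, "ay": 0, "az": 0, "tx": 0, "ty": -20, "tz": 30, "jaw": 0},
    {"ax": 0, "ay": 0, "az": 0, "tx": 15, "ty": -65, "tz": 40, "jaw": 0},
    {"ax": 0, "ay": 0, "az": 0, "tx": 27, "ty": -110, "tz": 40, "jaw": 0},
    {"ax": 0, "ay": 0, "az": 0, "tx": 27, "ty": -145, "tz": 40, "jaw": 0},
    {"ax": 0, "ay": 0, "az": 0, "tx": 27, "ty": -145, "tz": 40, "jaw": 0},
    {"ax": 0, "ay": 0, "az": 0, "tx": 27, "ty": -145, "tz": 40, "jaw": 0}
  ]
}}

```text
clock: 35.5
tool_pos: [0.552, -0.3614, 0.2453]
eef_rot: [[0.028, 1.0, 0.007], [1.0, -0.028, 0.002], [0.002, 0.007, -1.0]]
force: [-0.2, 1.3, -0.7]
grip_width: 0.0006
finger_force: 0.0
```

```bash
python3 - <<'E'
from h import *
c=capture('wrist');save(c,'w4',2,(100,300,150,430))
W=world(c);p=c['pixels'].astype(int)
red=(p[...,2]>110)&(p[...,1]<70)&(p[...,0]<80)&(W[...,2]>.13)&(W[...,2]<.16)
w=W[red]*1000;print(red.sum(),w.mean(0),cv2.minEnclosingCircle(w[:,:2].astype(np.float32)),np.median(w[:,2]),np.argwhere(red).mean(0))
print(observe()['tool_pos'])
intray()
E
```

```text
216 [ 549.95635989 -319.21932459  147.95144968] ((549.272705078125, -319.1544189453125), 7.994232654571533) 148.0921294180984 [164.14814815 277.58796296]
[ 0.55212338 -0.36067621  0.24564129]
([295, 190, 20, 11], [607.0, -96.1, 34.3], (54.2, 26.9), 89.3) tray 29.4 -82.1 10.7 ang 0.9
([295, 210, 20, 11], [552.3, -94.8, 35.4], (54.3, 26.3), 87.3) tray 29.5 -27.4 11.8 ang -1.1
([294, 229, 21, 11], [499.8, -92.5, 34.7], (56.1, 26.7), 86.7) tray 30.1 25.2 10.9 ang -1.7
([294, 250, 21, 10], [444.6, -91.0, 34.8], (55.6, 24.4), 89.6) tray 30.0 80.4 11.0 ang 1.2
```

View pics/w4.png

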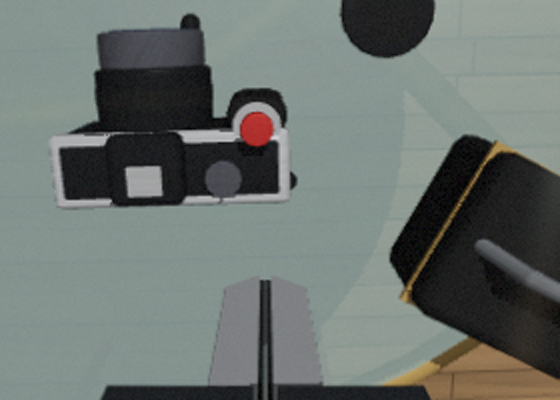

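The button is at crop px (257,128), world (550,-319,148), diameter 16 mm as given.

{"method": "apply_moves", "body": {
  "moves": [
    {"ax": 0, "ay": 0, "az": 0, "tx": -2.4, "ty": 41.5, "tz": 0, "jaw": 0},
    {"ax": 0, "ay": 0, "az": 0, "tx": -2.4, "ty": 41.5, "tz": -30, "jaw": 0},
    {"ax": 0, "ay": 0, "az": 0, "tx": -2.4, "ty": 41.5, "tz": -60, "jaw": 0},
    {"ax": 0, "ay": 0, "az": 0, "tx": -2.4, "ty": 41.5, "tz": -82, "jaw": 0},
    {"ax": 0, "ay": 0, "az": 0, "tx": -2.4, "ty": 41.5, "tz": -88, "jaw": 0},
    {"ax": 0, "ay": 0, "az": 0, "tx": -2.4, "ty": 41.5, "tz": -88, "jaw": 0},
    {"ax": 0, "ay": 0, "az": 0, "tx": -2.4, "ty": 41.5, "tz": -88, "jaw": 0},
    {"ax": 0, "ay": 0, "az": 0, "tx": -2.4, "ty": 41.5, "tz": -88, "jaw": 0}
  ]
}}

```text
clock: 36.4
tool_pos: [0.5507, -0.3205, 0.1608]
eef_rot: [[0.026, 1.0, 0.011], [1.0, -0.026, -0.003], [-0.003, 0.011, -1.0]]
force: [0.1, -0.4, 0.3]
grip_width: 0.0002
finger_force: 0.0
```

```bash
python3 - <<'E'
from h import *
for i in range(3): capture('wrist');o=observe();print(o['tool_pos'],o['force'])
E
```

```text
[ 0.55054348 -0.32051533  0.1606065 ] [ 0.44112808 -0.1368255  -0.43034607]
[ 0.55037605 -0.32049803  0.16032275] [-0.17824119  0.39724485  0.72965839]
[ 0.5502357  -0.32040905  0.15999541] [-0.38193738 -0.89868926  0.20886774]
```

{"method": "apply_moves", "body": {
  "moves": [
    {"ax": 0, "ay": 0, "az": 0, "tx": -0.5, "ty": 1, "tz": -5, "jaw": 0},
    {"ax": 0, "ay": 0, "az": 0, "tx": -0.5, "ty": 1, "tz": -8, "jaw": 0},
    {"ax": 0, "ay": 0, "az": 0, "tx": -0.5, "ty": 1, "tz": -10, "jaw": 0},
    {"ax": 0, "ay": 0, "az": 0, "tx": -0.5, "ty": 1, "tz": -10, "jaw": 0},
    {"ax": 0, "ay": 0, "az": 0, "tx": -0.5, "ty": 1, "tz": -10, "jaw": 0},
    {"ax": 0, "ay": 0, "az": 0, "tx": -0.5, "ty": 1, "tz": -10, "jaw": 0},
    {"ax": 0, "ay": 0, "az": 0, "tx": -0.5, "ty": 1, "tz": -10, "jaw": 0},
    {"ax": 0, "ay": 0, "az": 0, "tx": -0.5, "ty": 1, "tz": -10, "jaw": 0}
  ]
}}

```text
clock: 37.35
tool_pos: [0.5493, -0.3191, 0.1489]
eef_rot: [[0.027, 1.0, 0.009], [1.0, -0.027, -0.001], [-0.001, 0.009, -1.0]]
force: [-0.5, -0.7, -0.2]
grip_width: 0.0003
finger_force: 0.0
```

{"method": "apply_moves", "body": {
  "moves": [
    {"ax": 0, "ay": 0, "az": 0, "tx": 0, "ty": 0, "tz": -1, "jaw": 0},
    {"ax": 0, "ay": 0, "az": 0, "tx": 0, "ty": 0, "tz": -2, "jaw": 0},
    {"ax": 0, "ay": 0, "az": 0, "tx": 0, "ty": 0, "tz": -2.5, "jaw": 0},
    {"ax": 0, "ay": 0, "az": 0, "tx": 0, "ty": 0, "tz": -2.5, "jaw": 0},
    {"ax": 0, "ay": 0, "az": 0, "tx": 0, "ty": 0, "tz": -2.5, "jaw": 0}
  ]
}}

```text
clock: 37.85
tool_pos: [0.5494, -0.3191, 0.1465]
eef_rot: [[0.027, 1.0, 0.009], [1.0, -0.027, -0.002], [-0.001, 0.009, -1.0]]
force: [0.3, 0.2, 0.4]
grip_width: 0.0005
finger_force: 0.4
```

{"method": "apply_moves", "body": {
  "moves": [
    {"ax": 0, "ay": 0, "az": 0, "tx": 0, "ty": 0, "tz": -0.7, "jaw": 0},
    {"ax": 0, "ay": 0, "az": 0, "tx": 0, "ty": 0, "tz": -1.4, "jaw": 0},
    {"ax": 0, "ay": 0, "az": 0, "tx": 0, "ty": 0, "tz": -1.4, "jaw": 0},
    {"ax": 0, "ay": 0, "az": 0, "tx": 0, "ty": 0, "tz": -1.4, "jaw": 0}
  ]
}}

```text
clock: 38.25
tool_pos: [0.5494, -0.3191, 0.1451]
eef_rot: [[0.027, 1.0, 0.009], [1.0, -0.027, -0.002], [-0.001, 0.009, -1.0]]
force: [0.3, 0.3, 1.0]
grip_width: 0.0007
finger_force: 0.6
```

{"method": "apply_moves", "body": {
  "moves": [
    {"ax": 0, "ay": 0, "az": 0, "tx": 0, "ty": 0, "tz": -0.5, "jaw": 0},
    {"ax": 0, "ay": 0, "az": 0, "tx": 0, "ty": 0, "tz": -1, "jaw": 0},
    {"ax": 0, "ay": 0, "az": 0, "tx": 0, "ty": 0, "tz": -1, "jaw": 0}
  ]
}}

```text
clock: 38.55
tool_pos: [0.5494, -0.3191, 0.1446]
eef_rot: [[0.027, 1.0, 0.009], [1.0, -0.027, -0.002], [-0.001, 0.009, -1.0]]
force: [-0.5, 1.0, 4.2]
grip_width: 0.0001
finger_force: 2.6
```

{"method": "apply_moves", "body": {
  "moves": [
    {"ax": 0, "ay": 0, "az": 0, "tx": 0, "ty": 0, "tz": 0.2, "jaw": 0},
    {"ax": 0, "ay": 0, "az": 0, "tx": 0, "ty": 0, "tz": 0.2, "jaw": 0},
    {"ax": 0, "ay": 0, "az": 0, "tx": 0, "ty": 0, "tz": 0.2, "jaw": 0},
    {"ax": 0, "ay": 0, "az": 0, "tx": 0, "ty": 0, "tz": 0.2, "jaw": 0}
  ]
}}

```text
clock: 38.95
tool_pos: [0.5494, -0.3192, 0.1446]
eef_rot: [[0.027, 1.0, 0.009], [1.0, -0.027, -0.002], [-0.001, 0.009, -1.0]]
force: [-0.9, 1.1, 4.7]
grip_width: 0.0003
finger_force: 2.6
```

{"method": "apply_moves", "body": {
  "moves": [
    {"ax": 0, "ay": 0, "az": 0, "tx": 0, "ty": 0, "tz": 0.3, "jaw": 0},
    {"ax": 0, "ay": 0, "az": 0, "tx": 0, "ty": 0, "tz": 0.3, "jaw": 0},
    {"ax": 0, "ay": 0, "az": 0, "tx": 0, "ty": 0, "tz": 0.3, "jaw": 0},
    {"ax": 0, "ay": 0, "az": 0, "tx": 0, "ty": 0, "tz": 0.3, "jaw": 0},
    {"ax": 0, "ay": 0, "az": 0, "tx": 0, "ty": 0, "tz": 0.3, "jaw": 0}
  ]
}}

```text
clock: 39.45
tool_pos: [0.5494, -0.3191, 0.1446]
eef_rot: [[0.027, 1.0, 0.009], [1.0, -0.027, -0.002], [-0.001, 0.009, -1.0]]
force: [-1.2, 1.2, 5.3]
grip_width: 0.0007
finger_force: 2.6
```

{"method": "apply_moves", "body": {
  "moves": [
    {"ax": 0, "ay": 0, "az": 0, "tx": 0, "ty": 0, "tz": 0.5, "jaw": 0},
    {"ax": 0, "ay": 0, "az": 0, "tx": 0, "ty": 0, "tz": 0.5, "jaw": 0}
  ]
}}

```text
clock: 39.65
tool_pos: [0.5494, -0.3191, 0.1448]
eef_rot: [[0.027, 1.0, 0.009], [1.0, -0.027, -0.002], [-0.001, 0.009, -1.0]]
force: [0.8, -0.9, 3.0]
grip_width: -0.0001
finger_force: 1.5
```

{"method": "apply_moves", "body": {
  "moves": [
    {"ax": 0, "ay": 0, "az": 0, "tx": 0, "ty": 0, "tz": 0, "jaw": 0},
    {"ax": 0, "ay": 0, "az": 0, "tx": 0, "ty": 0, "tz": 0, "jaw": 0},
    {"ax": 0, "ay": 0, "az": 0, "tx": 0, "ty": 0, "tz": 0, "jaw": 0},
    {"ax": 0, "ay": 0, "az": 0, "tx": 0, "ty": 0, "tz": 0, "jaw": 0},
    {"ax": 0, "ay": 0, "az": 0, "tx": 0, "ty": 0, "tz": 0, "jaw": 0}
  ]
}}

```text
clock: 40.15
tool_pos: [0.5492, -0.319, 0.1448]
eef_rot: [[0.027, 1.0, 0.009], [1.0, -0.027, -0.001], [-0.001, 0.009, -1.0]]
force: [0.6, -1.6, 1.2]
grip_width: 0.0006
finger_force: 0.9
```

{"method": "apply_moves", "body": {
  "moves": [
    {"ax": 0, "ay": 0, "az": 0, "tx": 0, "ty": 0, "tz": 0, "jaw": 0},
    {"ax": 0, "ay": 0, "az": 0, "tx": 0, "ty": 0, "tz": 0, "jaw": 0},
    {"ax": 0, "ay": 0, "az": 0, "tx": 0, "ty": 0, "tz": 0, "jaw": 0},
    {"ax": 0, "ay": 0, "az": 0, "tx": 0, "ty": 0, "tz": 0, "jaw": 0},
    {"ax": 0, "ay": 0, "az": 0, "tx": 0, "ty": 0, "tz": 0, "jaw": 0},
    {"ax": 0, "ay": 0, "az": 0, "tx": 0, "ty": 0, "tz": 0, "jaw": 0},
    {"ax": 0, "ay": 0, "az": 0, "tx": 0, "ty": 0, "tz": 0, "jaw": 0},
    {"ax": 0, "ay": 0, "az": 0, "tx": 0, "ty": 0, "tz": 0, "jaw": 0}
  ]
}}

```text
clock: 40.95
tool_pos: [0.5492, -0.319, 0.1449]
eef_rot: [[0.027, 1.0, 0.008], [1.0, -0.027, -0.001], [-0.001, 0.008, -1.0]]
force: [1.2, -0.4, 1.2]
grip_width: 0.0005
finger_force: 0.6
```

```bash
python3 - <<'E'
from h import *
intray();traycheck(capture('scene'))
E
```

```text
([295, 190, 20, 11], [606.9, -96.2, 34.4], (54.4, 27.0), 89.7) tray 29.3 -82.0 10.8 ang 1.3
([295, 210, 20, 11], [552.4, -94.6, 35.3], (54.0, 26.7), 88.4) tray 29.7 -27.5 11.6 ang 0.0
([294, 229, 21, 11], [500.0, -92.2, 34.3], (55.9, 26.3), 85.9) tray 30.2 25.0 10.4 ang -2.5
([294, 250, 21, 10], [444.5, -91.0, 34.2], (55.5, 24.6), 89.8) tray 29.8 80.5 10.4 ang 1.4
((27.001880645751953, 79.28666687011719), (60.53904342651367, 36.674591064453125), 1.514298439025879) -3.6 12.2
((25.970293045043945, 22.188182830810547), (32.003692626953125, 62.266197204589844), 85.81690979003906) -4.6 12.1
((27.22587776184082, -30.191448211669922), (33.653263092041016, 60.071346282958984), 83.69392395019531) -2.9 12.4
((27.07154083251953, -84.257080078125), (30.29413414001465, 58.89640808105469), 88.79061126708984) -2.1 12.6
felt h 1.4313334998090044
-105 stop x [-6.3  6.7]
-54 stop x [-19.2  -0.4]
0 stop x [-5.6  7.4]
54 stop x [-13.    6.7]
105 stop x [-7.1  0.5]
```

{"method": "apply_moves", "body": {
  "moves": [
    {"ax": 0, "ay": 0, "az": 0, "tx": 0, "ty": 0, "tz": -0.3, "jaw": 0},
    {"ax": 0, "ay": 0, "az": 0, "tx": 0, "ty": 0, "tz": -0.3, "jaw": 0},
    {"ax": 0, "ay": 0, "az": 0, "tx": 0, "ty": 0, "tz": -0.3, "jaw": 0},
    {"ax": 0, "ay": 0, "az": 0, "tx": 0, "ty": 0, "tz": -0.3, "jaw": 0}
  ]
}}

```text
clock: 41.45
tool_pos: [0.5492, -0.319, 0.1447]
eef_rot: [[0.027, 1.0, 0.009], [1.0, -0.027, -0.001], [-0.001, 0.009, -1.0]]
force: [-0.7, 0.7, 2.8]
grip_width: 0.0004
finger_force: 1.4
```

{"method": "apply_moves", "body": {
  "moves": [
    {"ax": 0, "ay": 0, "az": 0, "tx": 0, "ty": 0, "tz": 0, "jaw": 0},
    {"ax": 0, "ay": 0, "az": 0, "tx": 0, "ty": 0, "tz": 0, "jaw": 0},
    {"ax": 0, "ay": 0, "az": 0, "tx": 0, "ty": 0, "tz": 0, "jaw": 0},
    {"ax": 0, "ay": 0, "az": 0, "tx": 0, "ty": 0, "tz": 0, "jaw": 0},
    {"ax": 0, "ay": 0, "az": 0, "tx": 0, "ty": 0, "tz": 0, "jaw": 0}
  ]
}}

```text
clock: 41.95
tool_pos: [0.5492, -0.319, 0.1447]
eef_rot: [[0.027, 1.0, 0.009], [1.0, -0.027, -0.001], [-0.001, 0.009, -1.0]]
force: [-1.6, -0.1, 3.8]
grip_width: 0.0003
finger_force: 1.8
```

{"method": "apply_moves", "body": {
  "moves": [
    {"ax": 0, "ay": 0, "az": 0, "tx": 0, "ty": 0, "tz": 0, "jaw": 0},
    {"ax": 0, "ay": 0, "az": 0, "tx": 0, "ty": 0, "tz": 0, "jaw": 0},
    {"ax": 0, "ay": 0, "az": 0, "tx": 0, "ty": 0, "tz": 0, "jaw": 0},
    {"ax": 0, "ay": 0, "az": 0, "tx": 0, "ty": 0, "tz": 0, "jaw": 0},
    {"ax": 0, "ay": 0, "az": 0, "tx": 0, "ty": 0, "tz": 0, "jaw": 0}
  ]
}}

```text
clock: 42.45
tool_pos: [0.5492, -0.319, 0.1447]
eef_rot: [[0.027, 1.0, 0.009], [1.0, -0.027, -0.001], [-0.001, 0.009, -1.0]]
force: [-2.0, 0.5, 4.2]
grip_width: 0.0006
finger_force: 2.1
```

{"method": "apply_moves", "body": {
  "moves": [
    {"ax": 0, "ay": 0, "az": 0, "tx": 0, "ty": 0, "tz": 0, "jaw": 0},
    {"ax": 0, "ay": 0, "az": 0, "tx": 0, "ty": 0, "tz": 0, "jaw": 0},
    {"ax": 0, "ay": 0, "az": 0, "tx": 0, "ty": 0, "tz": 0, "jaw": 0},
    {"ax": 0, "ay": 0, "az": 0, "tx": 0, "ty": 0, "tz": 0, "jaw": 0},
    {"ax": 0, "ay": 0, "az": 0, "tx": 0, "ty": 0, "tz": 0, "jaw": 0}
  ]
}}

```text
clock: 42.95
tool_pos: [0.5492, -0.319, 0.1447]
eef_rot: [[0.027, 1.0, 0.009], [1.0, -0.027, -0.001], [-0.001, 0.009, -1.0]]
force: [-2.5, 1.2, 4.3]
grip_width: 0.0004
finger_force: 2.3
```

{"method": "apply_moves", "body": {
  "moves": [
    {"ax": 0, "ay": 0, "az": 0, "tx": 0, "ty": 0, "tz": -1, "jaw": 0},
    {"ax": 0, "ay": 0, "az": 0, "tx": 0, "ty": 0, "tz": -2, "jaw": 0},
    {"ax": 0, "ay": 0, "az": 0, "tx": 0, "ty": 0, "tz": -3, "jaw": 0},
    {"ax": 0, "ay": 0, "az": 0, "tx": 0, "ty": 0, "tz": -4, "jaw": 0},
    {"ax": 0, "ay": 0, "az": 0, "tx": 0, "ty": 0, "tz": -4, "jaw": 0},
    {"ax": 0, "ay": 0, "az": 0, "tx": 0, "ty": 0, "tz": -4, "jaw": 0}
  ]
}}

```text
clock: 43.55
tool_pos: [0.5493, -0.319, 0.1415]
eef_rot: [[0.027, 1.0, 0.009], [1.0, -0.027, -0.001], [-0.001, 0.009, -1.0]]
force: [-3.6, 2.0, 8.5]
grip_width: 0.0003
finger_force: 4.1
```

{"method": "apply_moves", "body": {
  "moves": [
    {"ax": 0, "ay": 0, "az": 0, "tx": 0, "ty": 0, "tz": -0.6, "jaw": 0},
    {"ax": 0, "ay": 0, "az": 0, "tx": 0, "ty": 0, "tz": -0.6, "jaw": 0},
    {"ax": 0, "ay": 0, "az": 0, "tx": 0, "ty": 0, "tz": -0.6, "jaw": 0}
  ]
}}

```text
clock: 43.85
tool_pos: [0.5493, -0.3191, 0.1414]
eef_rot: [[0.026, 1.0, 0.009], [1.0, -0.026, -0.001], [-0.001, 0.009, -1.0]]
force: [-5.1, 3.4, 11.0]
grip_width: 0.0002
finger_force: 5.2
```

Bottomed out (11 N, no further travel). Releasing and backing away.

{"method": "apply_moves", "body": {
  "moves": [
    {"ax": 0, "ay": 0, "az": 0, "tx": 0, "ty": 0, "tz": 3, "jaw": 0},
    {"ax": 0, "ay": 0, "az": 0, "tx": 0, "ty": 0, "tz": 8, "jaw": 0},
    {"ax": 0, "ay": 0, "az": 0, "tx": 0, "ty": 0, "tz": 20, "jaw": 0},
    {"ax": 0, "ay": 0, "az": 0, "tx": 0, "ty": 0, "tz": 60, "jaw": 0},
    {"ax": 0, "ay": 0, "az": 0, "tx": 0, "ty": 0, "tz": 100, "jaw": 0},
    {"ax": 0, "ay": 0, "az": 0, "tx": 0, "ty": -40, "tz": 110, "jaw": 0},
    {"ax": 0, "ay": 0, "az": 0, "tx": 0, "ty": -40, "tz": 110, "jaw": 0}
  ]
}}

```text
clock: 44.55
tool_pos: [0.55, -0.3629, 0.2534]
eef_rot: [[0.029, 0.999, 0.013], [1.0, -0.029, -0.007], [-0.006, 0.013, -1.0]]
force: [0.0, 0.0, -0.0]
grip_width: 0.0004
finger_force: 0.0
```

```bash
python3 - <<'E'
from h import *
c=capture('wrist')
W=world(c);p=c['pixels'].astype(int)
red=(p[...,2]>110)&(p[...,1]<70)&(p[...,0]<80)&(W[...,2]>.13)&(W[...,2]<.16)
w=W[red]*1000;print(red.sum(),w.mean(0))
traycheck(c);intray()
s=capture('scene');save(s,'s9',1.4)
E
```

```text
210 [ 549.98728673 -319.29519566  147.85546512]
felt h nan
-105 stop x None
-54 stop x None
0 stop x None
54 stop x None
105 stop x None
([295, 190, 20, 11], [607.1, -96.1, 34.8], (54.4, 26.8), 89.3) tray 29.6 -82.2 11.1 ang 0.9
([295, 210, 20, 11], [552.4, -94.5, 35.2], (53.8, 26.3), 87.3) tray 29.7 -27.5 11.5 ang -1.1
([294, 229, 21, 11], [499.7, -92.1, 34.8], (55.4, 26.6), 86.1) tray 30.5 25.3 10.9 ang -2.3
([294, 250, 21, 10], [444.6, -91.2, 34.5], (55.9, 24.5), 89.7) tray 29.7 80.4 10.8 ang 1.3
  return np.nanmean(a, axis, out=out, keepdims=keepdims)
```

View pics/s9.png

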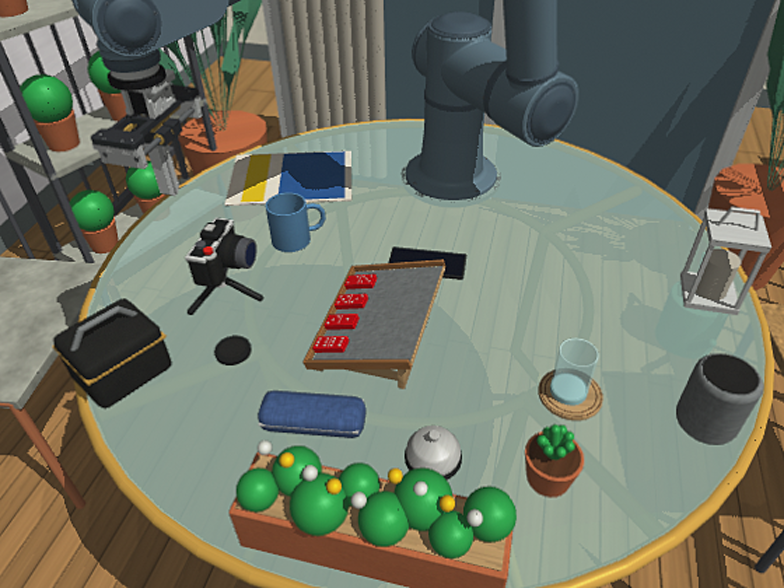

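The four dominoes sit at the stop (px 330–362, 280–345), the glass is on the coaster (572,388), nothing else has moved and the button is back up.

```bash
python3 -c "from bench import sign_off;print(sign_off())"
```

```text
the job is handed in; nothing more can be done
None
```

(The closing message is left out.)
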